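# Release the ratchet mould clamp and rack the pewter castings

## Robot

A 7-joint arm with a two-finger parallel gripper is mounted at the origin on the work surface. World frame = base frame: x ahead of the robot, y to its left, z up, the work surface at z = 0. Lengths are in m, angles in rad, forces in N, time in s.
With the tool pointing down it reaches from about 0.425 to 0.925 m from the base axis. Payload 6.8 kg.
Tool frame: the origin (TCP) lies midway between the tips of the shut fingers; the grasp point (between the pads) lies 19 mm behind it (bot.grasp_offset is the distance from the TCP to the grasp point, in m); z points along the fingers, x is the direction in which the jaws open and shut, and the axes are right-handed (so a half turn about z gives the same grasp; the last joint's range is limited). The gripper opens to 85 mm and grips with 20 to 120 N. Pads are 22 mm wide; open, the fingers measure 114 mm over their backs; the gripper's body (76 mm by 85 mm) begins 54 mm behind the grasp point. The pads swing forward as they close: fully open they stand 13 mm farther back than shut.
Start: joints at [-1.266, 0.477, 0.022, 1.555, -0.011, 1.109, -0.083], TCP at [0.271, 0.618, 0.202] pointing down, gripper open.
Joint ranges: [-2.96, 2.96], [-0.34, 2.1], [-1.41, 1.46], [0.24, 2.44], [-1.37, 4.51], [0.17, 1.92], [-2.96, 2.96]. Speed limits (rad/s): [2.39, 2.39, 3.14, 3.14, 3.14, 3.14, 3.14].

## Interface

Orientations are given as a unit quaternion [w, x, y, z].
In Python, from station import bot, imaging gives the robot as it stands. The module is installed in compiled form; this text tells all that it offers.
- The arm moves only by the tool apply_moves, never from a script. Its argument "increments" is a list of rows, each a list of 7 numbers: the shift along the tool's x, y, z in mm, then the turn, a rotation vector about the tool's x, y, z in degrees, then the closure, from -1 (fully open) to 1 (shut). In form: [[dx, dy, dz, rx, ry, rz, grip], ...]. A call has exactly 8 rows; each row shifts and turns the pose as measured when the row begins, along the tool's axes as they then stand; what a row does not reach is not made up. A row lasts 1/8 s, in which the tool goes at most 62.5 mm and 10.7 degrees, less where a joint would pass 70% of its speed; a pose out of reach is approached as far as the arm can. A call with a gripper value outside its range is refused whole. The fingers move at their own pace and stop on an object; "grip_force" is the grip in N (left out, the last holds). Time passes only in rows, so rows that do not move let the fingers close, or fill a call up. It gives the time, the measured TCP pose, the force and the opening at its end, in the units of the state.
- bot.get_obs(): the state, without advancing time (a new reading comes with each control period).
- imaging.read_camera(name): name is "scene" or "top"; returns the picture (480x640x3 uint8, red, green, blue); there is no depth.
- imaging.get_calibration(name): a dict with "K" (3x3 intrinsics, pixels), "k1" (the pictures are not rectified: a ray, as slopes to the right and down, at radius r is drawn at 1 + k1 r^2 times it, then the intrinsics apply), "extrinsics" (4x4, takes a point from camera to world coordinates). Camera axes: x right, y down, z forward; pixel columns grow to the right and rows downward; lengths in m; the calibration is good to about 2 mm. A picture is of the moment at which its call begins. get_calibration takes no time and is no camera call.
- bot.hand_in(): hands the job in, once; it reports no verdict.
The state is a dict: "t": time; "q": joint angles; "joint_vel": joint speeds; "joint_torque": joint torques, N m; "eef_pos": TCP position; "tool_rot": TCP orientation; "contact_force": force on the tool from outside, world axes, zero at the start; "torque": the same for the moment, N m; "gripper_width": opening from 0.0 (shut) to 1.0 (fully open).
Only numpy, scipy, OpenCV 4.12 (cv2) and the standard library are available. Lean on these libraries where they do the work, as an engineer would, in place of code of your own. Each camera call takes 0.05 s, during which the arm holds its last target.

## Task

The two pewter bottle stoppers in the mould clamp have cooled. Flip the clamp's weighted pawl lever over to its other side, pull the moving jaw back by its black knob until it is fully open, then take the stoppers out and drop each one, plug first, fully home into a pocket of its own in the sloping wooden rack. Leave the jaw open with the pawl flipped, and do not disturb the ingot, the tin or the screwdriver.

Things in the scene. Friction and masses are not known exactly. Their poses are not given: they have to be found in the camera images.
- jaw (a joint): Travel (m) of the clamp's moving jaw along the clamp's -x (see jaw_knob): 0 = closed, 0.082 = end stop, fully open. A steel jaw carrying a rubber mould half with two upright U channels, 0.9 kg; about 4 N of sliding friction, it stays where it is left. With the pawl engaged it goes back no more than about 5 mm.
- pawl (a joint): Angle (rad) of the pawl on the moving jaw, turning about the clamp's y. 0 = engaged in the ratchet bar, ball lever leaning 40 deg to the clamp's -x; 1.4 = flipped, leaning 40 deg to +x, jaw free. Past upright (0.70) the ball's weight carries it to the nearer end and keeps it there; under 1 N at the ball flips it.
- pawl_ball (a point): Centre of the steel ball (22 mm in diameter) on the pawl lever, a bar 8 mm thick and 75 mm from ball centre to axis. The axis is 36 mm above the bench. Engaged: ball centre 93 mm above the bench and 48 mm to the clamp's -x of the axis; flipped: 48 mm to +x of it. It swings in an upright plane 90 mm to the knob's -y. The space to its -x is free.
- jaw_knob (a point): Middle of the upright black knob on the moving jaw, a cylinder 24 mm in diameter, 40 mm high, 60 to 100 mm above the bench. Axes are the clamp's: z up, x from moving jaw to fixed half (the jaw opens along -x), y across. The jaw block below it tops out at 52 mm, the jaw's steel plate (75 mm high) begins 33 mm to its +x.
- clamp_bed (a point): Point on the clamp's bed midway between the two stoppers, 28 mm above the bench; axes as the clamp's. Each stopper stands 40 mm from it along y in a loose socket 20 mm deep. Base plate 300 x 220 x 8 mm. Face of the fixed rubber half (66 mm high) 26 mm to +x, steel plate behind it (80 mm high) 70 mm to +x. Closed, the knob is 95 mm to -x.
- stopper_a_mid (a point): Half-way up one pewter stopper, 58 mm high: plug 20 mm in diameter and 30 mm long, above it a cylindrical head 30 mm in diameter and 28 mm high; z runs from plug to head. About 110 g. At first upright in the clamp, head 38 to 66 mm above the bench, inside a 36 mm wide channel of the moving half; free to lift once the jaw is open.
- stopper_b_mid (a point): Half-way up the other pewter stopper, 58 mm high: plug 20 mm in diameter and 30 mm long, above it a cylindrical head 30 mm in diameter and 28 mm high; z runs from plug to head. About 110 g. At first upright in the clamp, head 38 to 66 mm above the bench, inside a 36 mm wide channel of the moving half; free to lift once the jaw is open.
- pocket0 (a point): Mouth centre of pocket 0 of 3 in the sloping wooden rack (1 is the middle, spacing 75 mm along y), 67 mm above the bench, empty at first. z points out along the bore, 35 deg from vertical, roughly towards the robot; x up the slope. Bore 24 mm wide, 37 mm deep: a stopper in line slides in by its weight until its head rests on the face. A back board stands 40 mm proud 60 mm up the slope.
- pocket1 (a point): Mouth centre of pocket 1 of 3 in the sloping wooden rack (1 is the middle, spacing 75 mm along y), 67 mm above the bench, empty at first. z points out along the bore, 35 deg from vertical, roughly towards the robot; x up the slope. Bore 24 mm wide, 37 mm deep: a stopper in line slides in by its weight until its head rests on the face. A back board stands 40 mm proud 60 mm up the slope.
- pocket2 (a point): Mouth centre of pocket 2 of 3 in the sloping wooden rack (1 is the middle, spacing 75 mm along y), 67 mm above the bench, empty at first. z points out along the bore, 35 deg from vertical, roughly towards the robot; x up the slope. Bore 24 mm wide, 37 mm deep: a stopper in line slides in by its weight until its head rests on the face. A back board stands 40 mm proud 60 mm up the slope.
- ingot_mid (a point): Middle of a pewter ingot, 40 x 80 x 23 mm, lying on the bench: leave it alone.
- tin_mid (a point): Middle of a closed aluminium tin, 44 mm in diameter and 70 mm high: leave it alone.
- screwdriver: A screwdriver with a wooden handle, 170 mm long, lying on the bench: leave it alone. Origin near its middle, length along its x.

How it is judged:
By the outcome, as a careful person would: the job done as asked, in the order asked, and still so for the second after the job is handed in, with the robot touching nothing.
It also fails if it takes over 72 s, if anything falls off the work surface, if the arm or the gripper's body presses on something with over 40 N, if the wrist force passes 120 N, or if a joint passes its speed limit or range.

## Working session

There is one attempt and no reset: what is moved stays moved. The work goes in short steps, Python scripts to look and compute and a tool call to move; the robot and the scene stay as the last step left them, time stands still between calls to the robot, and variables do not carry over. Pictures are saved under pics/ and viewed, and the job is handed in when it is done.

Besides the shell and the picture viewer there is one more tool, called by a JSON object that holds its "name" and its "arguments", one argument or row to a line. apply_moves: Moves the arm, as the interface text tells. Its arguments: {"type":"object","properties":{"increments":{"type":"array","items":{"type":"array","items":{"type":"number"}}},"grip_force":{"type":"number"}},"required":["increments"]}

```bash
mkdir -p pics
python3 - <<'E'
from station import bot, imaging
import cv2, numpy as np
np.set_printoptions(precision=4,suppress=True)
for n in ("scene","top"):
    im=imaging.read_camera(n); cv2.imwrite(f"pics/{n}0.png",im[:,:,::-1])
    c=imaging.get_calibration(n); print(n,c)
o=bot.get_obs(); print(o, bot.grasp_offset)
E
```

```text
scene {'K': array([[614.0105,   0.    , 318.553 ],
       [  0.    , 614.0105, 238.6931],
       [  0.    ,   0.    ,   1.    ]]), 'k1': -0.04588407314721202, 'extrinsics': array([[ 0.295 ,  0.7748, -0.5592,  1.2604],
       [ 0.9554, -0.2296,  0.1859, -0.2117],
       [ 0.0156, -0.5891, -0.8079,  1.0606],
       [ 0.    ,  0.    ,  0.    ,  1.    ]])}
top {'K': array([[604.5983,   0.    , 313.5828],
       [  0.    , 604.5983, 247.5116],
       [  0.    ,   0.    ,   1.    ]]), 'k1': -0.07257588558901835, 'extrinsics': array([[-0.0217, -0.9879,  0.1537,  0.4222],
       [-0.9997,  0.0226,  0.0041,  0.0113],
       [-0.0075, -0.1535, -0.9881,  1.1723],
       [ 0.    ,  0.    ,  0.    ,  1.    ]])}
{'t': 0.1, 'q': array([-1.2661,  0.4777,  0.0223,  1.5563, -0.0115,  1.1093, -0.0831]), 'joint_vel': array([ 0.0001, -0.0008, -0.0013, -0.0034,  0.    , -0.0004, -0.0001]), 'joint_torque': array([  0.0043, -59.7761,   1.614 , -28.195 ,   0.0129,   0.0051,
        -0.    ]), 'eef_pos': array([0.2706, 0.6178, 0.2014]), 'tool_rot': array([ 0.0005,  0.837 ,  0.5472, -0.0006]), 'contact_force': array([-0.0466, -0.8354,  0.835 ]), 'torque': array([ 0.0245,  0.0377, -0.0079]), 'gripper_width': 0.999166171019852} 0.0187
```

View pics/scene0.png

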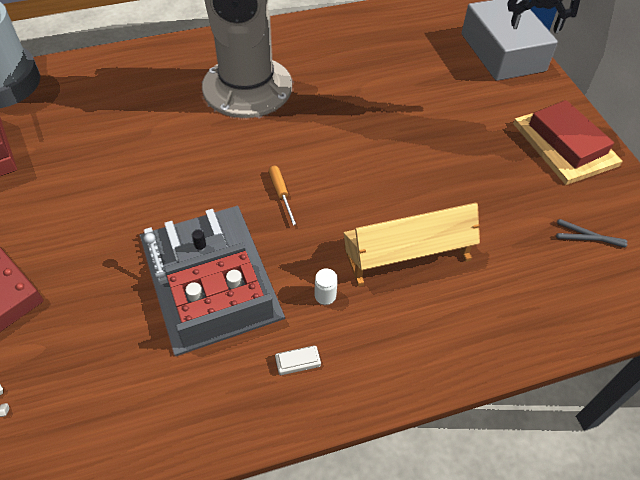

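View pics/top0.png

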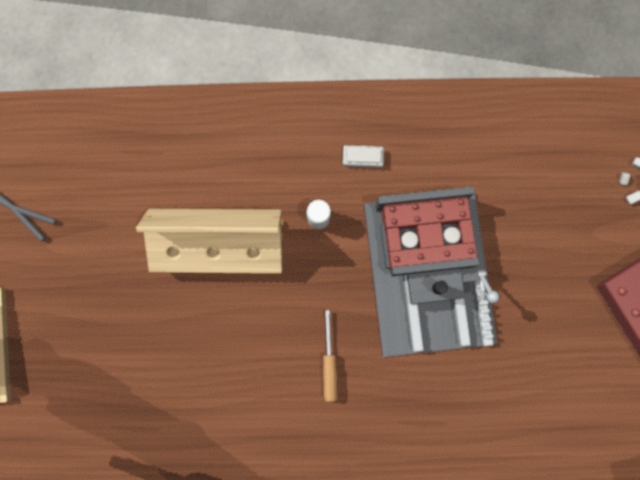

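The scene view shows the clamp at about (210,275), with heads at (194,291) and (234,278), the knob at (198,238) and the pawl ball near (150,237). It sees the rack from behind. The top view shows pockets at about (173,252), (213,252) and (253,252), heads at (410,240) and (452,235), the knob at (440,287) and the ball near (492,297).

```bash
cat > h.py <<'E'
import numpy as np, cv2
from scipy.spatial.transform import Rotation as R
from station import bot, imaging
np.set_printoptions(precision=4,suppress=True)
def ray(name,uv):
    c=imaging.get_calibration(name);K=c["K"];k=c["k1"];T=c["extrinsics"]
    d=np.array([(uv[0]-K[0,2])/K[0,0],(uv[1]-K[1,2])/K[1,1]])
    u=d.copy()
    for _ in range(30): u=d/(1+k*(u@u))
    v=T[:3,:3]@np.array([u[0],u[1],1]); return T[:3,3],v/np.linalg.norm(v)
def plane(name,uv,z):
    o,v=ray(name,uv); return o+v*(z-o[2])/v[2]
def tri(uv1,uv2):
    o1,v1=ray("scene",uv1);o2,v2=ray("top",uv2)
    A=np.stack([v1,-v2],1);s=np.linalg.lstsq(A,o2-o1,rcond=None)[0]
    p,q=o1+s[0]*v1,o2+s[1]*v2
    return (p+q)/2,np.linalg.norm(p-q)
def proj(name,P):
    c=imaging.get_calibration(name);K=c["K"];T=np.linalg.inv(c["extrinsics"])
    p=T[:3,:3]@np.asarray(P)+T[:3,3];u=p[:2]/p[2];u=u*(1+c["k1"]*(u@u))
    return np.array([K[0,0]*u[0]+K[0,2],K[1,1]*u[1]+K[1,2]])
def crop(src,dst,x0,y0,w,h,s):
    im=cv2.imread(src)[y0:y0+h,x0:x0+w]
    cv2.imwrite(dst,cv2.resize(im,None,fx=s,fy=s,interpolation=cv2.INTER_CUBIC))
def snap(n,fn):
    im=imaging.read_camera(n);cv2.imwrite(fn,im[:,:,::-1]);return im
def toolR(): 
    q=bot.get_obs()["tool_rot"];return R.from_quat([q[1],q[2],q[3],q[0]])
def go(P,Rt=None):
    "shift in tool axes mm and rotvec deg from the present pose to P,Rt"
    o=bot.get_obs();r=toolR();d=r.inv().apply(np.asarray(P)-o["eef_pos"])*1000
    w=(r.inv()*Rt).as_rotvec(degrees=True) if Rt is not None else np.zeros(3)
    print("pos",o["eef_pos"],"shift mm",d.round(1),"turn deg",w.round(1),"t",round(o["t"],2))
E
python3 - <<'E'
from h import *
crop("pics/scene0.png","pics/sc_c.png",130,200,160,160,5 if 0 else 3.7)
crop("pics/top0.png","pics/tp_c.png",360,180,150,180,3.3)
crop("pics/top0.png","pics/tp_r.png",130,200,160,80,5)
E
```

```text
(no output)
```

View pics/sc_c.png

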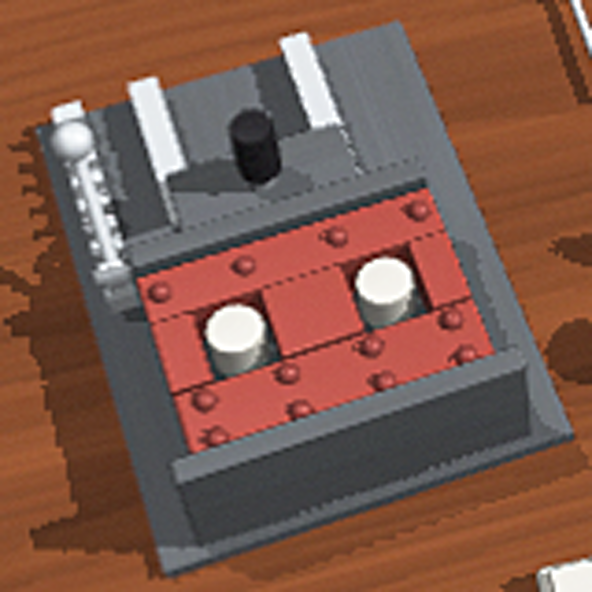

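View pics/tp_c.png

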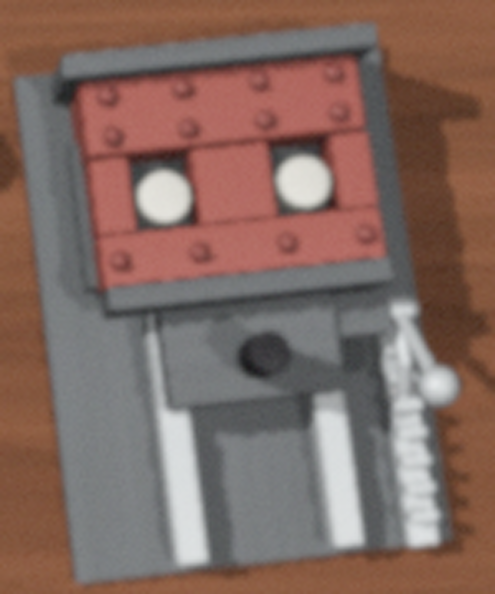

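View pics/tp_r.png

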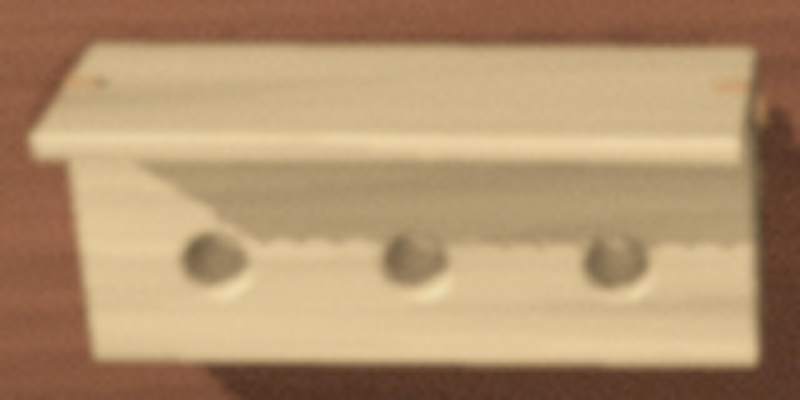

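Run:
```python
from h import *
s=cv2.imread("pics/scene0.png");t=cv2.imread("pics/top0.png")
def blobs(im,roi,m,name):
    x0,y0,x1,y1=roi;mm=np.zeros(m.shape,np.uint8);mm[y0:y1,x0:x1]=m[y0:y1,x0:x1]
    n,l,st,c=cv2.connectedComponentsWithStats(mm)
    for i in range(1,n):
        if st[i,4]>25: print(name,st[i],c[i].round(1))
hs=cv2.cvtColor(s,cv2.COLOR_BGR2HSV);ht=cv2.cvtColor(t,cv2.COLOR_BGR2HSV)
blobs(s,(175,260,255,310),((hs[...,1]<60)&(hs[...,2]>150)).astype(np.uint8),"scene heads")
blobs(s,(175,260,255,310),((hs[...,1]<60)&(hs[...,2]>225)).astype(np.uint8),"scene tops")
blobs(t,(390,220,475,260),((ht[...,1]<60)&(ht[...,2]>150)).astype(np.uint8),"top heads")
blobs(t,(480,270,505,310),((ht[...,1]<60)&(ht[...,2]>150)).astype(np.uint8),"top ball")
blobs(s,(185,220,215,255),((hs[...,2]<50)).astype(np.uint8),"scene knob")
blobs(t,(425,275,455,300),((ht[...,2]<60)).astype(np.uint8),"top knob")
sc=lambda x,y:(130+(x+.5)/3.7-.5,200+(y+.5)/3.7-.5)
tp=lambda x,y:(360+(x+.5)/3.3-.5,180+(y+.5)/3.3-.5)
print("headL",tri(sc(384,276),tp(163,196)))
print("headR",tri(sc(236,326),tp(303,181)))
print("ball",tri(sc(74,139),tp(440,384)))
print("knobtop",tri(sc(253,124),tp(266,352)))
# plates: fixed steel plate far top corners
print("fixed top R",tri(sc(176,470),tp(376,25)),"L",tri(sc(524,360),tp(62,62)))
print("moving plate top",tri(sc(128,252),tp(392,268)),tri(sc(425,183),tp(108,292)))
```

```text
scene heads [226 270  16  16 166] [233.9 276.1]
scene heads [186 282  16  17 173] [193.4 289. ]
scene tops [227 270  14  12 138] [233.4 275.4]
scene tops [186 283  15  12 144] [193.  288.5]
top heads [444 227  16  16 208] [451.5 234.6]
top heads [401 232  17  16 205] [409.2 239.2]
top ball [480 271  18  39 366] [485.6 292.4]
scene knob [193 230  13  20 162] [198.9 240.7]
top knob [433 284   9  10  49] [435.9 289. ]
headL (array([ 0.606 , -0.1632,  0.065 ]), np.float64(0.002719485269281288))
headR (array([ 0.6132, -0.2428,  0.0635]), np.float64(0.0018877676449443504))
ball (array([ 0.4946, -0.3036,  0.0942]), np.float64(0.00028601013464679855))
knobtop (array([ 0.5139, -0.2103,  0.0965]), np.float64(0.002672768252232114))
fixed top R (array([ 0.698 , -0.2848,  0.0833]), np.float64(0.0015956209686957253)) L (array([ 0.682 , -0.1077,  0.076 ]), np.float64(0.0020337139221857795))
moving plate top (array([ 0.5608, -0.2876,  0.0754]), np.float64(0.00270922934867934)) (array([ 0.5527, -0.1297,  0.0628]), np.float64(0.0016789495534022553))
```

Run:
```python
from h import *
ims=[cv2.imread("pics/top0.png")[236:270,160:270].astype(float)]
for i in range(6): ims.append(imaging.read_camera("top")[236:270,160:270,::-1].astype(float))
im=np.mean(ims,0); im=np.clip((im-60)*1.5,0,255).astype(np.uint8)
np.save("holes.npy",np.mean(ims,0))
cv2.imwrite("pics/holes.png",cv2.resize(im,None,fx=7.2,fy=7.2,interpolation=cv2.INTER_CUBIC))
crop("pics/scene0.png","pics/sc_r.png",335,195,155,100,5)
print(plane("top",(173.5,252.5),.067),plane("top",(213.5,252.5),.067),plane("top",(253.5,252.5),.067))
```

```text
[0.5907 0.2764 0.067 ] [0.589  0.2016 0.067 ] [0.5873 0.1273 0.067 ]
```

View pics/holes.png

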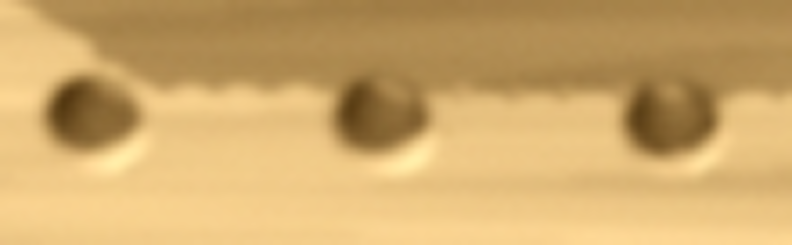

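View pics/sc_r.png

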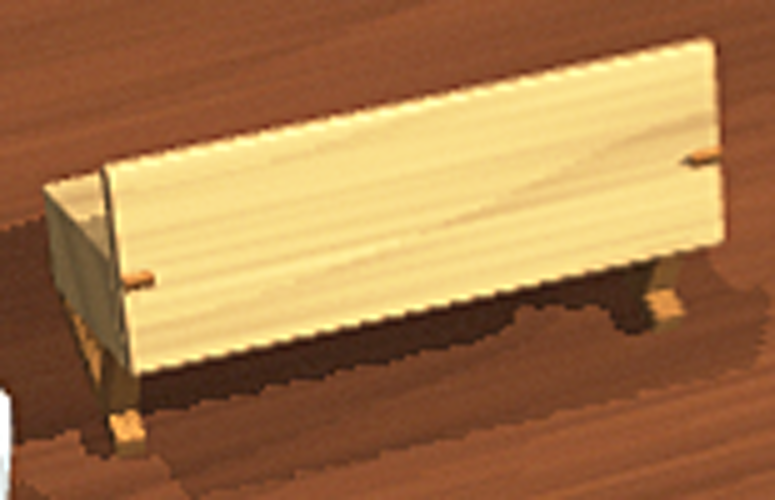

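Run:
```python
from h import *
sc=lambda x,y:(335+(x+.5)/5-.5,195+(y+.5)/5-.5)
tp=lambda x,y:(130+(x+.5)/5-.5,200+(y+.5)/5-.5)
L=tri(sc(105,165),tp(742,135));Rr=tri(sc(713,38),tp(32,136));F=tri(sc(45,188),tp(760,362))
B1=tri(sc(135,373),tp(754,46)); B2=tri(sc(722,242),tp(95,44))
for n,v in zip("L R F B1 B2".split(),(L,Rr,F,B1,B2)): print(n,v)
d=Rr[0]-L[0]; print("yaw",np.degrees(np.arctan2(-d[0],d[1])),np.linalg.norm(d))
b=L[0]-B1[0]; print("board dir",b,np.degrees(np.arctan2(np.hypot(b[0],b[1]),b[2])))
b=Rr[0]-B2[0]; print("board dir",b,np.degrees(np.arctan2(np.hypot(b[0],b[1]),b[2])))
px=[(172.9,252.5),(213.0,252.7),(253.2,252.5)]
P=[plane("top",p,.067) for p in px];print(P)
d=P[0]-P[2];yaw=np.arctan2(-d[0],d[1]);print(np.degrees(yaw))
# height by intersecting with face plane: normal at 35deg through F
for y in (np.radians(1.3),yaw):
  n=np.array([-np.cos(y)*np.sin(np.radians(35)),-np.sin(y)*np.sin(np.radians(35)),np.cos(np.radians(35))])
  for p in px:
    o,v=ray("top",p);print("on face through F",o+v*((F[0]-o)@n)/(v@n))
```

```text
L (array([0.6202, 0.0753, 0.1422]), np.float64(0.0025551034975875324))
R (array([0.6265, 0.3253, 0.1392]), np.float64(0.0016755292490886547))
F (array([0.553 , 0.0776, 0.0403]), np.float64(0.000597028278114521))
B1 (array([0.668 , 0.0754, 0.0696]), np.float64(0.0016714357917438447))
B2 (array([0.6752, 0.3237, 0.0679]), np.float64(0.002201633371375674))
yaw -1.4474590430844867 0.2501737459803428
board dir [-0.0478 -0.0001  0.0726] 33.3529925265886
board dir [-0.0487  0.0017  0.0713] 34.36052942190634
[array([0.5907, 0.2775, 0.067 ]), array([0.5887, 0.2025, 0.067 ]), array([0.5873, 0.1278, 0.067 ])]
-1.2958889191802225
on face through F [0.5903 0.2769 0.0696]
on face through F [0.5886 0.2025 0.0672]
on face through F [0.5876 0.128  0.0653]
on face through F [0.5912 0.2782 0.0639]
on face through F [0.5892 0.2031 0.0636]
on face through F [0.5878 0.1281 0.0639]
```

Two-view heights agree with the text: head tops at 65 mm, knob top about 97, ball 94 and rack mouths about 66. The clamp is yawed about +5.2° and the rack about -1.4°. I'll shut the fingers, align the tool x axis with the clamp's y axis and go to the -x side of the pawl ball.

{"name": "apply_moves", "arguments": {
  "increments": [
    [0, 0, 0, 0, 0, -9.6, 1],
    [0, 0, 0, 0, 0, -9.6, 1],
    [0, 0, 0, 0, 0, -9.6, 1],
    [-50, 35, 0, 0, 0, 0, 1],
    [-50, 35, 0, 0, 0, 0, 1],
    [-50, 35, 0, 0, 0, 0, 1],
    [-50, 35, 0, 0, 0, 0, 1],
    [-50, 35, 0, 0, 0, 0, 1]
  ],
  "grip_force": 40
}}

```text
t: 1.4
eef_pos: [0.4721, 0.3888, 0.2016]
tool_rot: [-0.002, 0.664, 0.748, 0.001]
contact_force: [0.5, 1.0, -0.4]
gripper_width: 0.003
```

```bash
cat >> h.py <<'E'
YC=np.radians(5.2)
XC=np.array([np.cos(YC),np.sin(YC),0]);YCv=np.array([-np.sin(YC),np.cos(YC),0])
RC=R.from_matrix(np.stack([YCv,XC,[0,0,-1]],1))
E
python3 - <<'E'
from h import *
ball=np.array([.4946,-.3036,0]); 
P=ball-0.045*XC-0.004*YCv+[0,0,.2]; print(P); go(P,RC)
o=bot.get_obs();print(o["q"],o["gripper_width"],o["contact_force"])
E
```

```text
[ 0.4501 -0.3117  0.2   ]
pos [0.4721 0.3888 0.2016] shift mm [-692.9 -105.1   -0.9] turn deg [-0.1 -0.2  1.6] t 1.4
[-0.7768  0.3734 -0.0157  1.715   0.0026  1.0517  0.8974] 0.0027405342122317497 [ 0.5337  0.9595 -0.3821]
```

{"name": "apply_moves", "arguments": {
  "increments": [
    [-58, 0, 0, 0, 0, 0, 1],
    [-58, 0, 0, 0, 0, 1.6, 1],
    [-58, 0, 0, 0, 0, 0, 1],
    [-58, 0, 0, 0, 0, 0, 1],
    [-58, -12, 0, 0, 0, 0, 1],
    [-58, -12, 0, 0, 0, 0, 1],
    [-58, -12, 0, 0, 0, 0, 1],
    [-58, -12, 0, 0, 0, 0, 1]
  ]
}}

```text
t: 2.4
eef_pos: [0.472, -0.0932, 0.2014]
tool_rot: [0.001, 0.676, 0.737, 0.004]
contact_force: [1.2, -0.1, 0.2]
gripper_width: 0.003
```

Run:
```python
from h import *
ball=np.array([.4946,-.3036,0]); 
P=ball-0.045*XC-0.004*YCv+[0,0,.2]; print(P); go(P,RC)
```

```text
[ 0.4501 -0.3117  0.2   ]
pos [ 0.472  -0.0932  0.2014] shift mm [-215.8  -40.5    0.1] turn deg [ 0.4 -0.3 -0.3] t 2.4
```

{"name": "apply_moves", "arguments": {
  "increments": [
    [-54, -10, 0, 0, 0, 0, 1],
    [-54, -10, 0, 0, 0, 0, 1],
    [-54, -10, 0, 0, 0, 0, 1],
    [-54, -10, 0, 0, 0, 0, 1],
    [0, 0, 0, 0, 0, 0, 1],
    [0, 0, 50, 0, 0, 0, 1],
    [0, 0, 40, 0, 0, 0, 1],
    [0, 0, 0, 0, 0, 0, 1]
  ]
}}

```text
t: 3.4
eef_pos: [0.4508, -0.3233, 0.1113]
tool_rot: [0.005, 0.678, 0.735, 0.006]
contact_force: [-0.2, 0.5, -0.2]
gripper_width: -0.0
```

Run:
```python
from h import *
ball=np.array([.4946,-.3036,0]); 
P=ball-0.045*XC-0.004*YCv+[0,0,.08]; print(P); go(P,RC)
snap("scene","pics/s1.png");snap("top","pics/t1.png")
a=cv2.imread("pics/s1.png")[150:350,80:300];b=cv2.imread("pics/t1.png")[160:360,340:560]
cv2.imwrite("pics/m1.png",cv2.resize(np.hstack([a,b]),None,fx=1.8,fy=1.8,interpolation=cv2.INTER_CUBIC))
```

```text
[ 0.4501 -0.3117  0.08  ]
pos [ 0.4508 -0.3233  0.1113] shift mm [11.6 -0.1 31.3] turn deg [ 0.9 -0.  -0.7] t 3.4
```

View pics/m1.png

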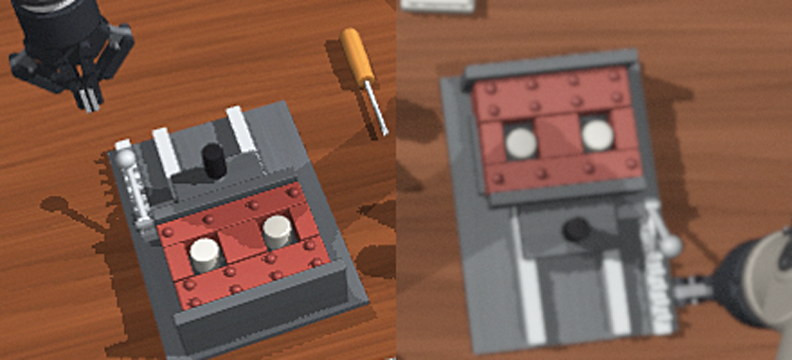

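{"name": "apply_moves", "arguments": {
  "increments": [
    [11, 0, 20, 0, 0, 0, 1],
    [0, 0, 11, -0.9, 0, -0.7, 1],
    [0, 14, 0, 0, 0, 0, 1],
    [0, 14, 0, 0, 0, 0, 1],
    [0, 14, 0, 0, 0, 0, 1],
    [0, 14, 0, 0, 0, 0, 1],
    [0, 12, 0, 0, 0, 0, 1],
    [0, 0, 0, 0, 0, 0, 1]
  ]
}}

```text
t: 4.5
eef_pos: [0.5343, -0.3084, 0.0965]
tool_rot: [0.021, 0.672, 0.74, 0.015]
contact_force: [-0.1, -0.1, -0.5]
gripper_width: -0.003
```

Run:
```python
from h import *
ball=np.array([.4946,-.3036,0]); 
P=ball+0.045*XC-0.004*YCv+[0,0,.08]; print(P); go(P,RC)
snap("scene","pics/s2.png");snap("top","pics/t2.png")
a=cv2.imread("pics/s2.png")[150:350,80:300];b=cv2.imread("pics/t2.png")[160:360,340:560]
cv2.imwrite("pics/m2.png",cv2.resize(np.hstack([a,b]),None,fx=1.8,fy=1.8,interpolation=cv2.INTER_CUBIC))
```

```text
[ 0.5398 -0.3035  0.08  ]
pos [ 0.5343 -0.3084  0.0965] shift mm [ 4.5  5.1 16.7] turn deg [2.9 0.6 0.3] t 4.5
```

View pics/m2.png

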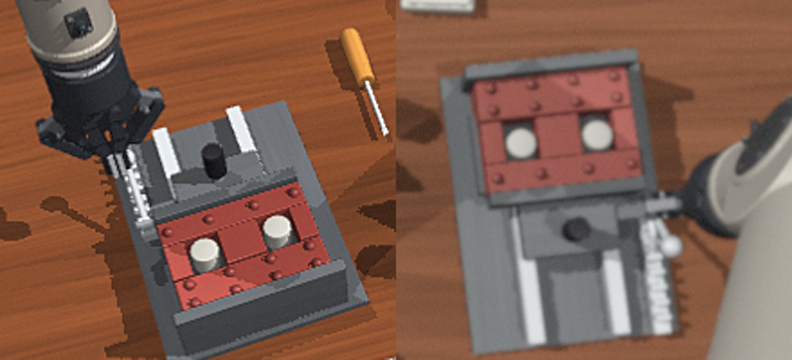

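The pawl has not flipped: in the top view the ball is still at about (494,295), and the fingers seem to have passed over or beside it. I also gave the tilt correction the wrong sign, so the tip rose to 0.0965. I'll lift, go back, correct the tilt and retry, centred and lower.

{"name": "apply_moves", "arguments": {
  "increments": [
    [0, 0, -40, 2.9, 0.6, 0.3, 1],
    [0, -45, 0, 0, 0, 0, 1],
    [0, -45, 0, 0, 0, 0, 1],
    [0, 0, 0, 0, 0, 0, 1],
    [0, 0, 0, 0, 0, 0, 1],
    [0, 0, 0, 0, 0, 0, 1],
    [0, 0, 0, 0, 0, 0, 1],
    [0, 0, 0, 0, 0, 0, 1]
  ]
}}

```text
t: 5.6
eef_pos: [0.4372, -0.3172, 0.1368]
tool_rot: [-0.002, 0.676, 0.737, -0.001]
contact_force: [-0.0, 1.0, 1.3]
gripper_width: 0.002
```

Run:
```python
from h import *
ball=np.array([.4946,-.3036,0]); 
P=ball-0.045*XC+[0,0,.08]; print(P); go(P,RC)
o=bot.get_obs()
print(o["q"],proj("scene",o["eef_pos"]),proj("top",o["eef_pos"]))
snap("scene","pics/s3.png");snap("top","pics/t3.png")
a=cv2.imread("pics/s3.png")[150:350,80:300];b=cv2.imread("pics/t3.png")[160:360,340:560]
cv2.imwrite("pics/m3.png",cv2.resize(np.hstack([a,b]),None,fx=1.8,fy=1.8,interpolation=cv2.INTER_CUBIC))
```

```text
[ 0.4498 -0.3077  0.08  ]
pos [ 0.4372 -0.3172  0.1368] shift mm [ 8.3 13.7 56.8] turn deg [-0.3 -0.1 -0.2] t 5.6
[ 0.1975  0.3493  0.388   1.9612 -0.1684  0.8668  2.3318] [134.1173 202.9373] [510.061  327.5448]
```

View pics/m3.png

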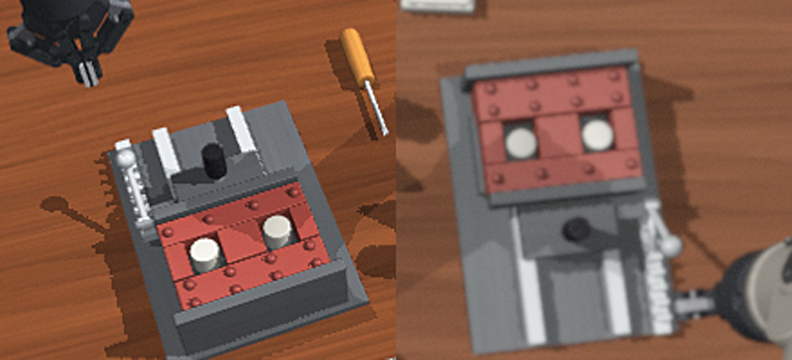

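{"name": "apply_moves", "arguments": {
  "increments": [
    [8, 6, 30, 0, 0, 0, 1],
    [0, 0, 25, 0, 0, 0, 1],
    [0, 0, 0, 0, 0, 0, 1],
    [0, 0, 0, 0, 0, 0, 1],
    [0, 0, 0, 0, 0, 0, 1],
    [0, 0, 0, 0, 0, 0, 1],
    [0, 0, 0, 0, 0, 0, 1],
    [0, 0, 0, 0, 0, 0, 1]
  ]
}}

```text
t: 6.7
eef_pos: [0.4451, -0.31, 0.0842]
tool_rot: [0.001, 0.676, 0.737, -0.0]
contact_force: [0.1, 0.1, -0.3]
gripper_width: -0.001
```

Run:
```python
from h import *
ball=np.array([.4946,-.3036,0]); 
P=ball-0.045*XC+[0,0,.08]; print(P); go(P,RC)
```

```text
[ 0.4498 -0.3077  0.08  ]
pos [ 0.4451 -0.31    0.0842] shift mm [2.  4.9 4.2] turn deg [ 0.1  0.1 -0.2] t 6.7
```

{"name": "apply_moves", "arguments": {
  "increments": [
    [2, 10, 4, 0, 0, 0, 1],
    [0, 12, 0, 0, 0, 0, 1],
    [0, 12, 0, 0, 0, 0, 1],
    [0, 12, 0, 0, 0, 0, 1],
    [0, 12, 0, 0, 0, 0, 1],
    [0, 12, 0, 0, 0, 0, 1],
    [0, 12, 0, 0, 0, 0, 1],
    [0, 12, 0, 0, 0, 0, 1]
  ]
}}

```text
t: 7.7
eef_pos: [0.5457, -0.2988, 0.0798]
tool_rot: [0.001, 0.676, 0.737, -0.0]
contact_force: [-0.1, -0.7, -0.1]
gripper_width: -0.002
```

Run:
```python
from h import *
ball=np.array([.4946,-.3036,0]); 
P=ball+0.045*XC+[0,0,.08]; print(P); go(P,RC)
snap("scene","pics/s4.png");snap("top","pics/t4.png")
a=cv2.imread("pics/s4.png")[150:350,80:300];b=cv2.imread("pics/t4.png")[160:360,340:560]
cv2.imwrite("pics/m4.png",cv2.resize(np.hstack([a,b]),None,fx=1.8,fy=1.8,interpolation=cv2.INTER_CUBIC))
```

```text
[ 0.5394 -0.2995  0.08  ]
pos [ 0.5457 -0.2988  0.0798] shift mm [-0.2 -6.3 -0.2] turn deg [ 0.1  0.1 -0.2] t 7.7
```

View pics/m4.png

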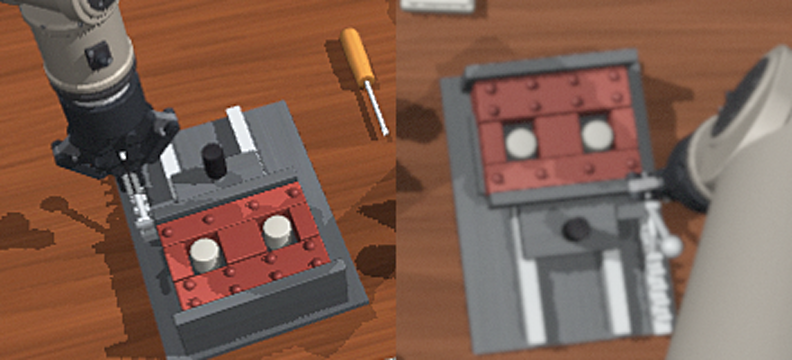

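Run:
```python
from h import *
o=bot.get_obs()
print(o["eef_pos"],proj("scene",o["eef_pos"]),proj("top",o["eef_pos"]))
g=[o["eef_pos"]+np.array([0,0,h]) for h in (0,.02,.05)]
print([proj("scene",x) for x in g],[proj("top",x) for x in g])
a=cv2.imread("pics/s4.png")[215:275,120:200];b=cv2.imread("pics/t4.png")[240:320,440:540]
a=cv2.resize(a,(400,300),interpolation=cv2.INTER_CUBIC);b=cv2.resize(b,(400,320),interpolation=cv2.INTER_CUBIC)[:300]
cv2.imwrite("pics/m5.png",np.hstack([a,b]))
```

```text
[ 0.5467 -0.2982  0.0799] [157.8613 261.9536] [486.078  268.1731]
[array([157.8613, 261.9536]), array([155.7952, 256.0568]), array([152.5893, 246.8979])] [array([486.078 , 268.1731]), array([489.1219, 266.8356]), array([493.8986, 264.7357])]
```

View pics/m5.png

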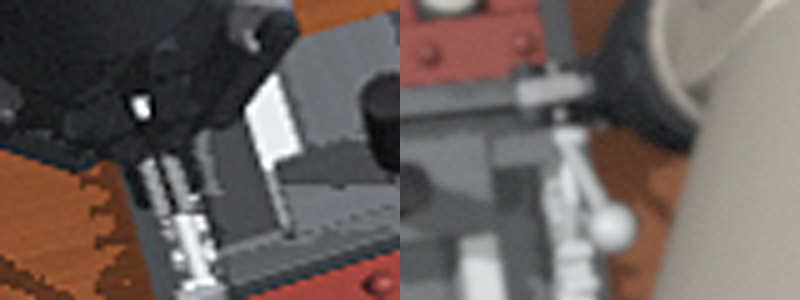

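Run:
```python
from h import *
print("tip",tri((155,257),(478.7,264)))
a=[cv2.imread(f"pics/t{i}.png")[220:340,420:540] for i in (1,3,2,4)]
a=[cv2.resize(x,(390,290),interpolation=cv2.INTER_CUBIC) for x in a]
cv2.imwrite("pics/m6.png",np.vstack([np.hstack(a[:2]),np.hstack(a[2:])]))
print(plane("top",(482.5,275.3),.04), plane("scene",(130+115/3.7,200+285/3.7),.036))
for n in (1,3,2,4):
    pass
```

```text
tip (array([ 0.5508, -0.2904,  0.098 ]), np.float64(0.020082775020358146))
[ 0.5379 -0.3018  0.04  ] [ 0.5524 -0.3013  0.036 ]
```

View pics/m6.png

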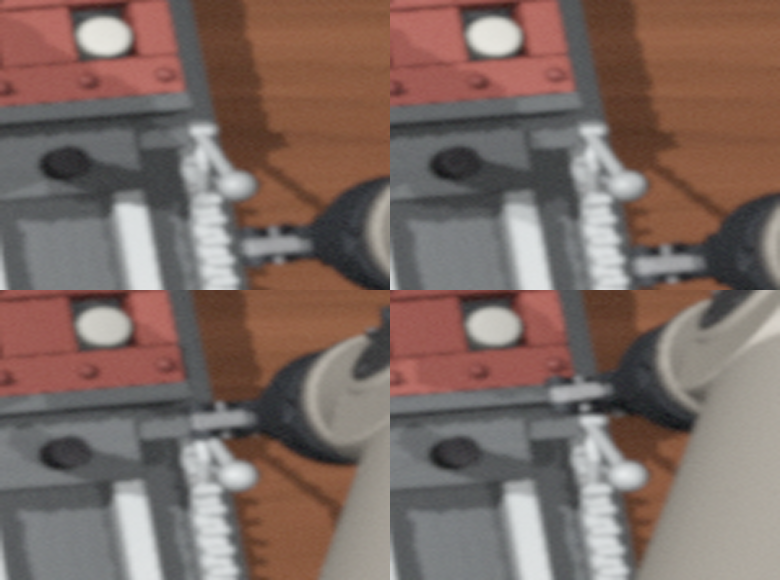

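Run:
```python
from h import *
pose={3:[.4372,-.3172,.1368],4:[.5462,-.2985,.0798],1:[.4508,-.3233,.1113]}
out=[]
for i in (1,3,4):
    row=[]
    for n,f in (("scene","s"),("top","t")):
        im=cv2.imread(f"pics/{f}{i}.png");p=proj(n,pose[i])
        c=np.round(p).astype(int);w=25
        cr=im[c[1]-w:c[1]+w,c[0]-w:c[0]+w];s=5.2
        cr=cv2.resize(cr,None,fx=s,fy=s,interpolation=cv2.INTER_CUBIC)
        for k,h in enumerate((0,.02,.05)):
            q=(proj(n,np.array(pose[i])+[0,0,h])-(c-w)+.5)*s
            cv2.circle(cr,tuple(q.astype(int)),3,[(0,255,0),(0,255,255),(255,0,255)][k],-1)
        row.append(cr)
    out.append(np.vstack(row))
cv2.imwrite("pics/m7.png",np.hstack(out))
```

```text
(no output)
```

View pics/m7.png

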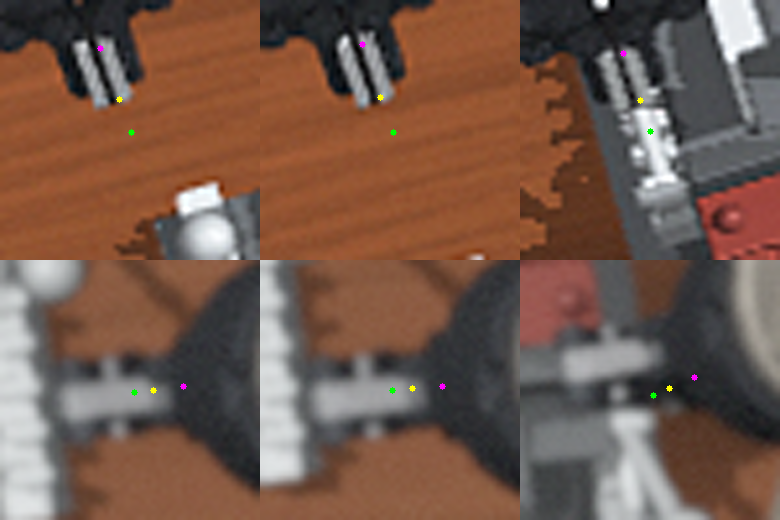

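The scene view (dots in the third picture) shows the visible finger tips about 19 mm short of the reported TCP along the tool axis. That explains why the tips passed over the ball untouched. I'll lift, go back and retry about 18 mm lower.

{"name": "apply_moves", "arguments": {
  "increments": [
    [0, 0, -50, 0, 0, 0, 1],
    [0, -50, 0, 0, 0, 0, 1],
    [0, -50, 0, 0, 0, 0, 1],
    [-3, 0, 0, 0, 0, 0, 1],
    [0, 0, 35, 0, 0, 0, 1],
    [0, 0, 30, 0, 0, 0, 1],
    [0, 0, 0, 0, 0, 0, 1],
    [0, 0, 0, 0, 0, 0, 1]
  ]
}}

```text
t: 8.8
eef_pos: [0.4465, -0.3121, 0.0664]
tool_rot: [0.003, 0.675, 0.738, 0.001]
contact_force: [-0.9, -0.6, 0.1]
gripper_width: -0.001
```

Run:
```python
from h import *
ball=np.array([.4946,-.3036,0]); 
P=ball-0.045*XC-.002*YCv+[0,0,.064]; print(P); go(P,RC)
snap("scene","pics/s5.png")
crop("pics/s5.png","pics/m8.png",100,180,100,80,6)
```

```text
[ 0.45   -0.3097  0.064 ]
pos [ 0.4465 -0.3121  0.0664] shift mm [2.1 3.7 2.5] turn deg [ 0.3  0.2 -0.2] t 8.8
```

View pics/m8.png

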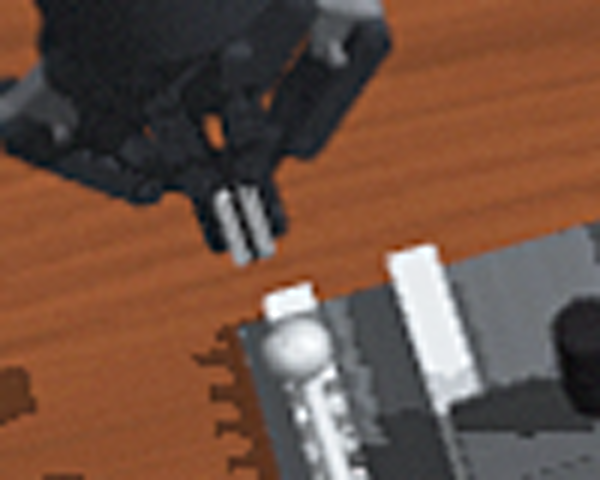

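The fingers stand behind the ball, at tip pixel about (143,223), with the ball at (149,237). Pushing now.

{"name": "apply_moves", "arguments": {
  "increments": [
    [2, 11, 2, 0, 0, 0, 1],
    [0, 11, 0, 0, 0, 0, 1],
    [0, 11, 0, 0, 0, 0, 1],
    [0, 11, 0, 0, 0, 0, 1],
    [0, 11, 0, 0, 0, 0, 1],
    [0, 11, 0, 0, 0, 0, 1],
    [0, 11, 0, 0, 0, 0, 1],
    [0, 6, 0, 0, 0, 0, 1]
  ]
}}

```text
t: 9.85
eef_pos: [0.4791, -0.307, 0.0714]
tool_rot: [-0.037, 0.683, 0.729, -0.019]
contact_force: [-16.2, 3.2, 18.1]
gripper_width: 0.0
```

Run:
```python
from h import *
ball=np.array([.4946,-.3036,0]); 
P=ball+0.045*XC+[0,0,.064]; go(P,RC);print(bot.get_obs()["contact_force"])
snap("scene","pics/s6.png");snap("top","pics/t6.png")
a=cv2.imread("pics/s6.png")[150:350,80:300];b=cv2.imread("pics/t6.png")[160:360,340:560]
cv2.imwrite("pics/m9.png",cv2.resize(np.hstack([a,b]),None,fx=1.8,fy=1.8,interpolation=cv2.INTER_CUBIC))
```

```text
pos [ 0.4791 -0.307   0.0714] shift mm [ 3.4 61.1  2.7] turn deg [-4.5 -1.6 -1.5] t 9.85
[-16.2436   3.2087  18.0904]
```

View pics/m9.png

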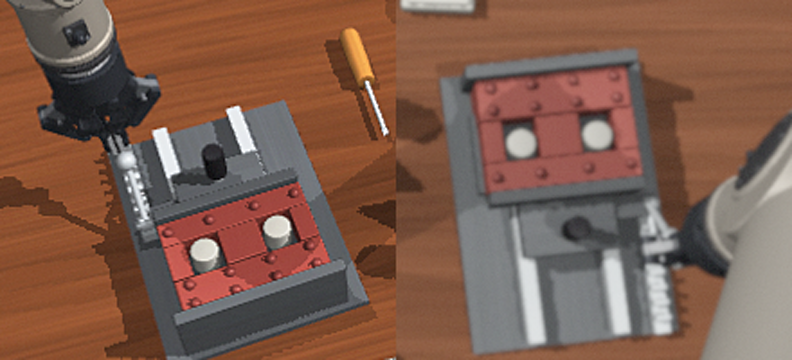

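The ball pushes back along its own lever with force (-16, +3, +18). The tip is bearing on the ball's upper rear quarter, so it is still too high. I'll back off, correct the tilt and go lower.

{"name": "apply_moves", "arguments": {
  "increments": [
    [0, -20, -5, 0, 0, 0, 1],
    [0, -15, 0, -4.5, -1.6, -1.5, 1],
    [2, 0, 0, 0, 0, 0, 1],
    [0, 0, 0, 0, 0, 0, 1],
    [0, 0, 0, 0, 0, 0, 1],
    [0, 0, 0, 0, 0, 0, 1],
    [0, 0, 0, 0, 0, 0, 1],
    [0, 0, 0, 0, 0, 0, 1]
  ]
}}

```text
t: 10.95
eef_pos: [0.4486, -0.3079, 0.0807]
tool_rot: [0.002, 0.673, 0.74, 0.001]
contact_force: [-0.2, 0.4, -0.2]
gripper_width: 0.0
```

Run:
```python
from h import *
ball=np.array([.4946,-.3036,0]); 
P=ball-0.045*XC-.001*YCv+[0,0,.050]; go(P,RC)
o=bot.get_obs();print(o["contact_force"],o["q"])
snap("scene","pics/s7.png");snap("top","pics/t7.png")
p=proj("scene",o["eef_pos"]);print(p)
a=cv2.imread("pics/s7.png")
for h in (0,.02,.04): cv2.circle(a,tuple(np.round(proj("scene",o["eef_pos"]+toolR().apply([0,0,-h]))).astype(int)),0,(0,255,0),-1)
cv2.imwrite("pics/s7b.png",a)
crop("pics/s7b.png","pics/m10.png",100,180,100,80,7)
```

```text
pos [ 0.4486 -0.3079  0.0807] shift mm [-0.8  1.1 30.7] turn deg [0.2 0.2 0.3] t 10.95
[-0.219   0.4201 -0.1778] [ 0.2008  0.432   0.3607  2.0003 -0.2212  0.7412  2.3605]
[145.7491 223.9235]
```

View pics/m10.png

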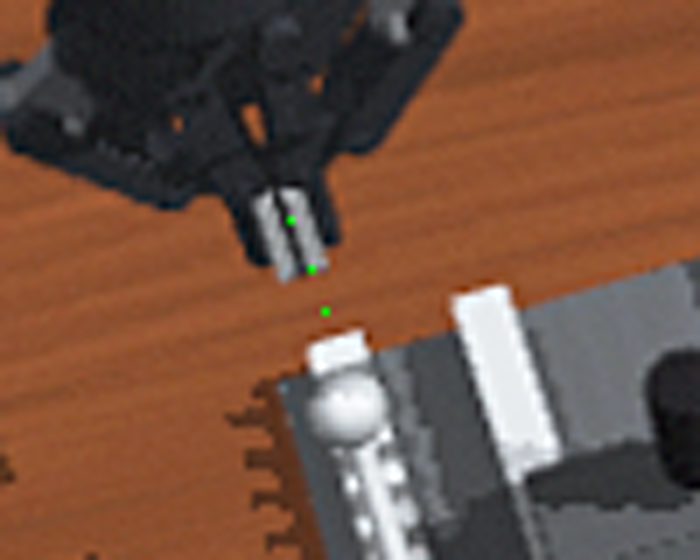

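The push jammed on friction because the face contact stopped the ball from rising. Next try: tip about 25 mm lower, following the ball's arc (forward and up) so that it need not slide.

{"name": "apply_moves", "arguments": {
  "increments": [
    [0, 0, 14, 0, 0, 0, 1],
    [0, 0, 12, 0, 0, 0, 1],
    [0, 10, 0, 0, 0, 0, 1],
    [0, 8, 0, 0, 0, 0, 1],
    [0, 0, 0, 0, 0, 0, 1],
    [0, 0, 0, 0, 0, 0, 1],
    [0, 0, 0, 0, 0, 0, 1],
    [0, 0, 0, 0, 0, 0, 1]
  ]
}}

```text
t: 12.05
eef_pos: [0.4679, -0.3061, 0.0528]
tool_rot: [0.002, 0.673, 0.74, 0.001]
contact_force: [-0.8, -0.0, -0.3]
gripper_width: 0.004
```

Run:
```python
from h import *
ball=np.array([.4946,-.3036,0]); 
P=ball-0.020*XC-.001*YCv+[0,0,.055]; go(P,RC)
o=bot.get_obs();print(o["contact_force"],o["q"])
snap("scene","pics/s8.png");snap("top","pics/t8.png")
a=cv2.imread("pics/s8.png")[190:260,110:190];b=cv2.imread("pics/t8.png")[250:350,450:550]
cv2.imwrite("pics/m11.png",np.hstack([cv2.resize(x,(395,350),interpolation=cv2.INTER_CUBIC) for x in (a,b)]))
```

```text
pos [ 0.4679 -0.3061  0.0528] shift mm [-1.   6.8 -2.2] turn deg [0.2 0.1 0.3] t 12.05
[-0.8301 -0.0351 -0.2967] [ 0.2035  0.4957  0.3395  1.9801 -0.2487  0.7005  2.3617]
```

View pics/m11.png

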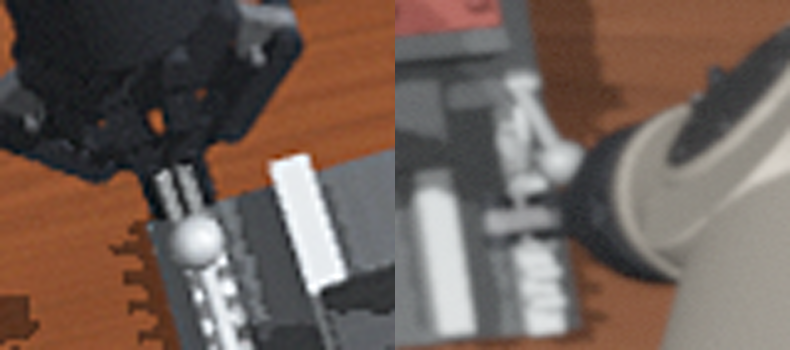

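{"name": "apply_moves", "arguments": {
  "increments": [
    [0, 6, -1, 0, 0, 0, 1],
    [0, 9, -7, 0, 0, 0, 1],
    [0, 10, -6, 0, 0, 0, 1],
    [0, 10, -4, 0, 0, 0, 1],
    [0, 11, -2, 0, 0, 0, 1],
    [0, 11, 0, 0, 0, 0, 1],
    [0, 8, 0, 0, 0, 0, 1],
    [0, 0, 0, 0, 0, 0, 1]
  ]
}}

```text
t: 13.15
eef_pos: [0.5387, -0.2988, 0.0747]
tool_rot: [0.003, 0.672, 0.74, 0.001]
contact_force: [0.5, -0.7, -0.2]
gripper_width: -0.001
```

Run:
```python
from h import *
ball=np.array([.4946,-.3036,0]); 
P=ball+0.040*XC-.001*YCv+[0,0,.072]; go(P,RC)
o=bot.get_obs();print(o["contact_force"],o["q"])
snap("scene","pics/s9.png");snap("top","pics/t9.png")
a=cv2.imread("pics/s9.png")[190:310,110:230];b=cv2.imread("pics/t9.png")[220:340,430:550]
cv2.imwrite("pics/m12.png",np.hstack([cv2.resize(x,(395,395),interpolation=cv2.INTER_CUBIC) for x in (a,b)]))
```

```text
pos [ 0.5387 -0.2988  0.0747] shift mm [-1.8 -4.4  2.6] turn deg [0.3 0.2 0.3] t 13.15
[ 0.5498 -0.6835 -0.2031] [ 0.1489  0.5416  0.3458  1.8325 -0.246   0.8031  2.2875]
```

View pics/m12.png

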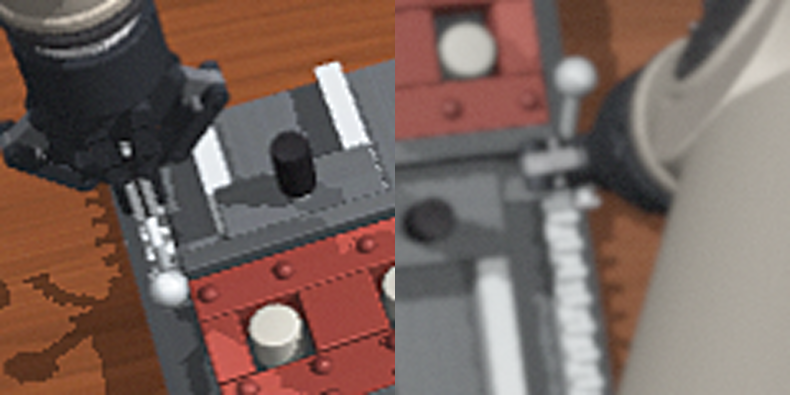

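The pawl is flipped: the ball is now on the +x side, at top pixel (485,243). Next I'll lift and go over the knob with the gripper open.

{"name": "apply_moves", "arguments": {
  "increments": [
    [0, 0, -45, 0, 0, 0, 1],
    [0, 0, -45, 0, 0, 0, 1],
    [40, -16, 0, 0, 0, 0, 0],
    [42, -16, 0, 0, 0, 0, -1],
    [0, 0, 0, 0, 0, 0, -1],
    [0, 0, 0, 0, 0, 0, -1],
    [0, 0, 0, 0, 0, 0, -1],
    [0, 0, 0, 0, 0, 0, -1]
  ]
}}

```text
t: 14.25
eef_pos: [0.4935, -0.2227, 0.1664]
tool_rot: [0.002, 0.675, 0.738, -0.0]
contact_force: [-0.1, 0.1, -0.6]
gripper_width: 0.995
```

Run:
```python
from h import *
go([.5145,-.211,.055],RC)
```

```text
pos [ 0.4935 -0.2227  0.1664] shift mm [ 10.2  21.6 111.4] turn deg [ 0.2  0.2 -0.2] t 14.25
```

{"name": "apply_moves", "arguments": {
  "increments": [
    [10, 21, 0, 0, 0, 0, -1],
    [0, 0, 30, 0, 0, 0, -1],
    [0, 0, 30, 0, 0, 0, -1],
    [0, 0, 0, 0, 0, 0, -1],
    [0, 0, 0, 0, 0, 0, -1],
    [0, 0, 0, 0, 0, 0, -1],
    [0, 0, 0, 0, 0, 0, -1],
    [0, 0, 0, 0, 0, 0, -1]
  ]
}}

```text
t: 15.25
eef_pos: [0.5235, -0.2096, 0.1083]
tool_rot: [0.006, 0.675, 0.738, 0.002]
contact_force: [-0.4, 0.4, -0.4]
gripper_width: 1.003
```

Run:
```python
from h import *
go([.5145,-.211,.055],RC)
snap("scene","pics/s10.png");snap("top","pics/t10.png")
a=cv2.imread("pics/s10.png")
for h in (0,.02,.04): cv2.circle(a,tuple(np.round(proj("scene",bot.get_obs()["eef_pos"]+[0,0,h])).astype(int)),0,(0,255,0),-1)
a=a[160:280,140:260];b=cv2.imread("pics/t10.png")[220:340,390:510]
cv2.imwrite("pics/m13.png",np.hstack([cv2.resize(x,(395,395),interpolation=cv2.INTER_CUBIC) for x in (a,b)]))
```

```text
pos [ 0.5235 -0.2096  0.1083] shift mm [-0.3 -9.7 53.2] turn deg [ 0.6  0.3 -0.1] t 15.25
```

View pics/m13.png

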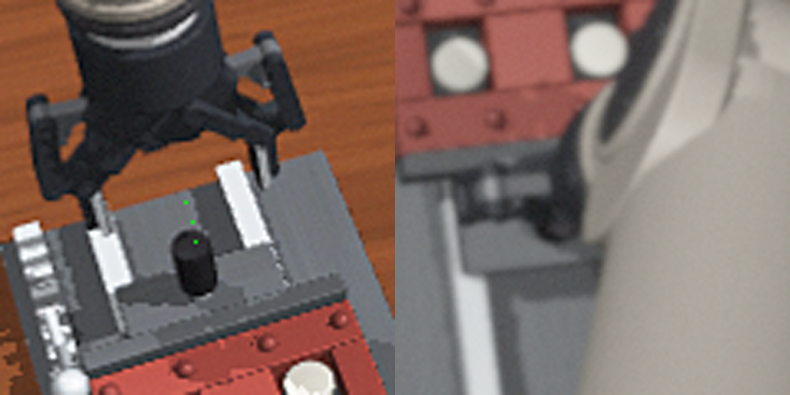

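{"name": "apply_moves", "arguments": {
  "increments": [
    [0, -9, 0, 0.6, 0.3, 0, -1],
    [0, 0, 25, 0, 0, 0, -1],
    [0, 0, 20, 0, 0, 0, -1],
    [0, 0, 5, 0, 0, 0, -1],
    [0, 0, 0, 0, 0, 0, -1],
    [0, 0, 0, 0, 0, 0, -1],
    [0, 0, 0, 0, 0, 0, -1],
    [0, 0, 0, 0, 0, 0, -1]
  ]
}}

```text
t: 16.35
eef_pos: [0.5136, -0.2117, 0.0596]
tool_rot: [0.001, 0.675, 0.738, 0.001]
contact_force: [-0.2, 0.5, -0.6]
gripper_width: 1.002
```

Run:
```python
from h import *
go([.5145,-.211,.055],RC)
snap("scene","pics/s11.png")
a=cv2.imread("pics/s11.png")
a=a[180:280,150:250]
cv2.imwrite("pics/m14.png",cv2.resize(a,(500,500),interpolation=cv2.INTER_CUBIC))
```

```text
pos [ 0.5136 -0.2117  0.0596] shift mm [0.7 1.  4.6] turn deg [ 0.1  0.  -0.2] t 16.35
```

View pics/m14.png

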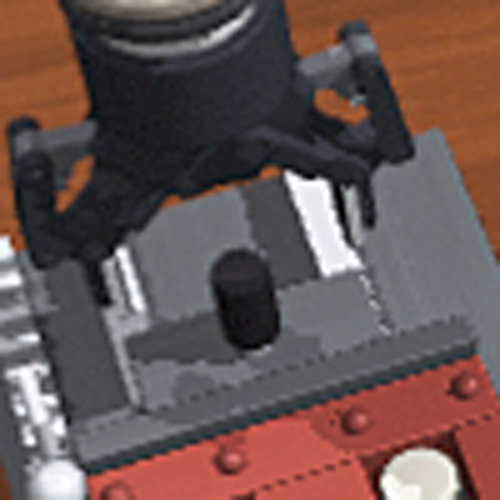

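{"name": "apply_moves", "arguments": {
  "increments": [
    [0, 1, 7, 0, 0, 0, -1],
    [0, 0, 0, 0, 0, 0, 0],
    [0, 0, 0, 0, 0, 0, 0.5],
    [0, 0, 0, 0, 0, 0, 1],
    [0, 0, 0, 0, 0, 0, 1],
    [0, 0, 0, 0, 0, 0, 1],
    [0, 0, 0, 0, 0, 0, 1],
    [0, 0, 0, 0, 0, 0, 1]
  ],
  "grip_force": 50
}}

```text
t: 17.4
eef_pos: [0.5147, -0.2115, 0.0523]
tool_rot: [0.0, 0.675, 0.738, 0.001]
contact_force: [0.1, 0.0, 0.0]
gripper_width: 0.255
```

Run:
```python
from h import *
go([.5145,-.211,.053],RC);o=bot.get_obs();print(o["contact_force"],o["gripper_width"]*85)
snap("scene","pics/s12.png")
a=cv2.imread("pics/s12.png")
a=a[180:280,150:250]
cv2.imwrite("pics/m15.png",cv2.resize(a,(500,500),interpolation=cv2.INTER_CUBIC))
```

```text
pos [ 0.5147 -0.2115  0.0523] shift mm [ 0.5 -0.1 -0.7] turn deg [ 0.1 -0.  -0.2] t 17.4
[0.1312 0.0225 0.0046] 21.706362842711403
```

View pics/m15.png

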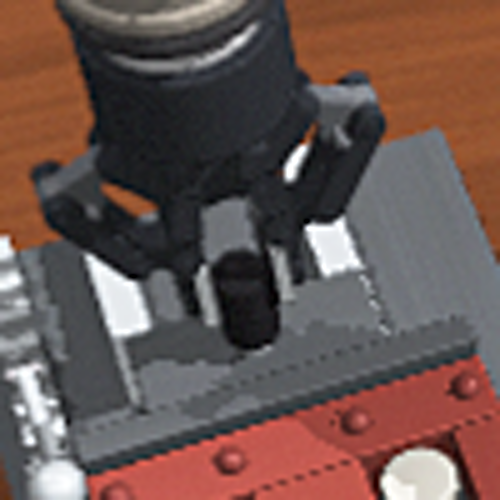

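The knob is held (opening 22 mm, at pixel (199,240)). Pulling the jaw back.

{"name": "apply_moves", "arguments": {
  "increments": [
    [0, -8, 0, 0, 0, 0, 1],
    [0, -10, 0, 0, 0, 0, 1],
    [0, -10, 0, 0, 0, 0, 1],
    [0, -10, 0, 0, 0, 0, 1],
    [0, -10, 0, 0, 0, 0, 1],
    [0, -10, 0, 0, 0, 0, 1],
    [0, -8, 0, 0, 0, 0, 1],
    [0, 0, 0, 0, 0, 0, 1]
  ]
}}

```text
t: 18.45
eef_pos: [0.4506, -0.2171, 0.0523]
tool_rot: [0.005, 0.675, 0.738, 0.003]
contact_force: [0.8, 0.1, -0.9]
gripper_width: 0.258
```

Run:
```python
from h import *
go(np.array([.5147,-.2115,.053])-.082*XC,RC);o=bot.get_obs();print(o["contact_force"],o["gripper_width"]*85,o["q"])
```

```text
pos [ 0.4506 -0.2171  0.0523] shift mm [ -0.3 -17.6  -0.9] turn deg [ 0.6  0.1 -0.1] t 18.45
[ 0.7702  0.1407 -0.9222] 21.888382154520478 [ 0.0574  0.413   0.3288  2.1204 -0.2267  0.6292  2.2039]
```

{"name": "apply_moves", "arguments": {
  "increments": [
    [0, -8, 0, 0.5, 0, 0, 1],
    [0, -6, 0, 0, 0, 0, 1],
    [0, -4, 0, 0, 0, 0, 1],
    [0, -4, 0, 0, 0, 0, 1],
    [0, -4, 0, 0, 0, 0, 1],
    [0, -4, 0, 0, 0, 0, 1],
    [0, -4, 0, 0, 0, 0, 1],
    [0, 0, 0, 0, 0, 0, 1]
  ]
}}

```text
t: 19.45
eef_pos: [0.4341, -0.2188, 0.0523]
tool_rot: [0.015, 0.672, 0.741, 0.007]
contact_force: [-1.4, -1.2, 2.5]
gripper_width: 0.257
```

Run:
```python
from h import *
go(np.array([.5147,-.2115,.053])-.082*XC,RC);o=bot.get_obs();print(o["contact_force"],o["gripper_width"]*85)
snap("scene","pics/s13.png");snap("top","pics/t13.png")
a=cv2.imread("pics/s13.png")[190:350,130:290];b=cv2.imread("pics/t13.png")[180:360,360:540]
cv2.imwrite("pics/m16.png",np.hstack([cv2.resize(x,(395,395),interpolation=cv2.INTER_CUBIC) for x in (a,b)]))
```

```text
pos [ 0.4341 -0.2188  0.0523] shift mm [-0.  -1.  -0.7] turn deg [1.7 0.7 0.4] t 19.45
[-1.3595 -1.205   2.4634] 21.880818135657965
```

View pics/m16.png

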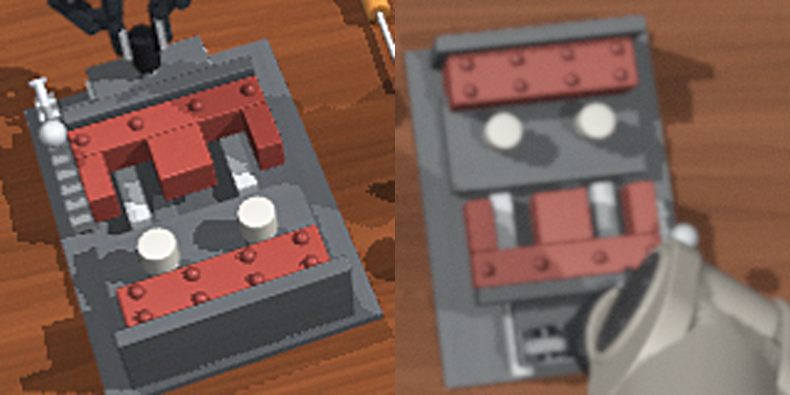

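{"name": "apply_moves", "arguments": {
  "increments": [
    [0, -7, 0, 1.5, 0, 0, 1],
    [0, -7, 0, 1, 0, 0, 1],
    [0, -7, 0, 0, 0, 0, 1],
    [0, -8, 0, 0, 0, 0, 1],
    [0, -8, 0, 0, 0, 0, 1],
    [0, -8, 0, 0, 0, 0, 1],
    [0, -8, 0, 0, 0, 0, 1],
    [0, -8, 0, 0, 0, 0, 1]
  ]
}}

```text
t: 20.55
eef_pos: [0.4313, -0.2205, 0.0544]
tool_rot: [0.041, 0.66, 0.75, 0.013]
contact_force: [34.0, 0.7, -43.4]
gripper_width: 0.256
```

Run:
```python
from h import *
go(np.array([.5147,-.2115,.053])-.082*XC,RC);o=bot.get_obs();print(o["contact_force"],o["gripper_width"]*85)
```

```text
pos [ 0.4313 -0.2205  0.0544] shift mm [1.4 1.8 1.5] turn deg [4.3 2.5 2.1] t 20.55
[ 34.0355   0.7322 -43.4434] 21.79849338333789
```

The stop is reached: 83 mm of travel, 34 N of pull resisted. I'll release in place and rise.

{"name": "apply_moves", "arguments": {
  "increments": [
    [0, 0, 0, 0, 0, 0, -1],
    [0, 0, 0, 0, 0, 0, -1],
    [0, 0, 0, 0, 0, 0, -1],
    [0, 0, -25, 2, 1, 1, -1],
    [0, 0, -45, 2, 1, 1, -1],
    [0, 0, -45, 0, 0, 0, -1],
    [0, 0, 0, 0, 0, 0, -1],
    [0, 0, 0, 0, 0, 0, -1]
  ]
}}

```text
t: 21.55
eef_pos: [0.4194, -0.2193, 0.1708]
tool_rot: [-0.002, 0.676, 0.737, -0.005]
contact_force: [-0.6, 0.2, -0.5]
gripper_width: 1.001
```

Run:
```python
from h import *
sc=(0,0)
o=bot.get_obs();print(o["eef_pos"],o["contact_force"],o["q"])
snap("scene","pics/s14.png");snap("top","pics/t14.png")
a=cv2.imread("pics/s14.png")[190:350,130:290];b=cv2.imread("pics/t14.png")[180:340,380:540]
cv2.imwrite("pics/m17.png",np.hstack([cv2.resize(x,(395,395),interpolation=cv2.INTER_CUBIC) for x in (a,b)]))
```

```text
[ 0.4194 -0.2193  0.1708] [-0.6121  0.1933 -0.454 ] [-0.0243  0.1879  0.419   2.0751 -0.0872  0.9028  2.0996]
```

View pics/m17.png

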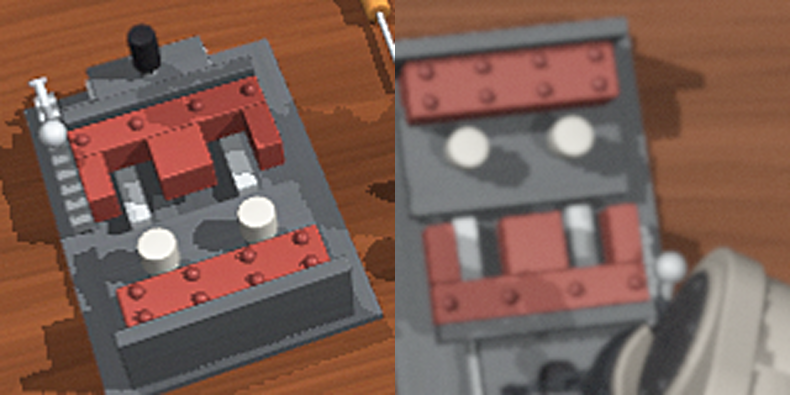

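Run:
```python
from h import *
print("knob disp",plane("scene",(130+143.5/2.469-.3,190+33.5/2.469-.3),.1))
for n,f,roi in (("top","t14",(395,220,475,260)),("scene","s14",(180,265,245,305))):
    im=cv2.imread(f"pics/{f}.png");h=cv2.cvtColor(im,cv2.COLOR_BGR2HSV)
    x0,y0,x1,y1=roi
    for th in (150,200,225):
        m=np.zeros(h.shape[:2],np.uint8);m[y0:y1,x0:x1]=((h[...,1]<60)&(h[...,2]>th))[y0:y1,x0:x1]
        k,l,st,c=cv2.connectedComponentsWithStats(m)
        for i in range(1,k):
            if st[i,4]>60: print(n,th,st[i],c[i].round(1),plane(n,c[i],.066))
a=cv2.imread("pics/s14.png")[265:310,180:250];b=cv2.imread("pics/t14.png")[215:260,395:465]
cv2.imwrite("pics/m18.png",np.hstack([cv2.resize(x,None,fx=5.6,fy=5.6,interpolation=cv2.INTER_NEAREST) for x in (a,b)]))
```

```text
knob disp [ 0.4361 -0.2175  0.1   ]
top 150 [443 227  18  16 219] [451.4 234.5] [ 0.6129 -0.2412  0.066 ]
top 150 [401 232  17  16 214] [409.1 239.2] [ 0.6058 -0.1617  0.066 ]
top 200 [445 228  14  14 156] [451.5 234.6] [ 0.6128 -0.2414  0.066 ]
top 200 [402 233  15  14 157] [409.1 239.2] [ 0.6059 -0.1619  0.066 ]
scene 150 [180 265  11  16 106] [184.9 272.8] [ 0.5766 -0.2533  0.066 ]
scene 150 [226 269  16  18 188] [234.4 276.5] [ 0.6118 -0.1638  0.066 ]
scene 150 [185 282  18  18 204] [194.3 289.5] [ 0.6189 -0.2428  0.066 ]
scene 200 [226 270  15  12 142] [233.5 275.5] [ 0.609  -0.1651  0.066 ]
scene 200 [186 282  15  13 153] [193.1 288.5] [ 0.6159 -0.2446  0.066 ]
scene 225 [227 270  14  12 138] [233.4 275.4] [ 0.6088 -0.1651  0.066 ]
scene 225 [186 283  15  12 144] [193.  288.5] [ 0.6159 -0.2447  0.066 ]
```

View pics/m18.png

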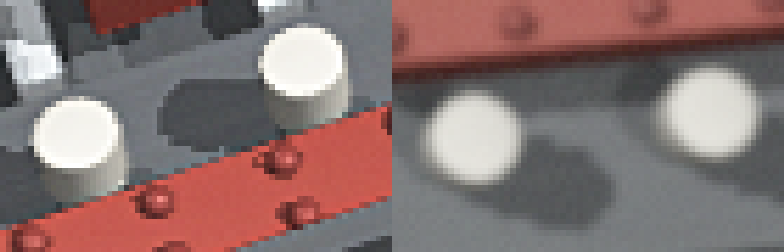

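The jaw is fully open, with the knob displaced about 80 mm by the picture. Both stoppers stand free and the ball stays on the +x side. The heads are at about (0.607,-0.163) and (0.614,-0.243). I'll go over the first one.

Run:
```python
from h import *
go([.6073,-.1634,.024],RC)
```

```text
pos [ 0.4195 -0.2193  0.1705] shift mm [ 40.2 193.4 144.5] turn deg [-0.6  0.2 -0.3] t 21.65
```

{"name": "apply_moves", "arguments": {
  "increments": [
    [8, 40, 0, -0.6, 0, -0.3, -0.6],
    [8, 40, 0, 0, 0, 0, -0.6],
    [8, 40, 0, 0, 0, 0, -0.4],
    [8, 40, 0, 0, 0, 0, -0.4],
    [6, 25, 0, 0, 0, 0, -0.4],
    [0, 0, 30, 0, 0, 0, -0.4],
    [0, 0, 30, 0, 0, 0, -0.4],
    [0, 0, 0, 0, 0, 0, -0.4]
  ],
  "grip_force": 40
}}

```text
t: 22.65
eef_pos: [0.5977, -0.1626, 0.0956]
tool_rot: [-0.007, 0.675, 0.738, -0.006]
contact_force: [-0.7, -1.1, 0.2]
gripper_width: 0.697
```

Run:
```python
from h import *
go([.6073,-.1634,.024],RC)
o=bot.get_obs();print(o["gripper_width"]*85,o["q"])
```

```text
pos [ 0.5977 -0.1626  0.0956] shift mm [-1.7 10.8 71.4] turn deg [-1.1 -0.1 -0.1] t 22.65
59.28729298486175 [-0.0836  0.5292  0.3355  1.7896 -0.2121  0.877   2.0082]
```

{"name": "apply_moves", "arguments": {
  "increments": [
    [-1, 10, 0, -1.1, 0, 0, -0.4],
    [0, 0, 20, 0, 0, 0, -0.4],
    [0, 0, 15, 0, 0, 0, -0.4],
    [0, 0, 0, 0, 0, 0, -0.4],
    [0, 0, 0, 0, 0, 0, -0.4],
    [0, 0, 0, 0, 0, 0, -0.4],
    [0, 0, 0, 0, 0, 0, -0.4],
    [0, 0, 0, 0, 0, 0, -0.4]
  ]
}}

```text
t: 23.65
eef_pos: [0.6099, -0.1638, 0.0609]
tool_rot: [0.002, 0.675, 0.737, 0.002]
contact_force: [0.3, 0.5, -0.5]
gripper_width: 0.7
```

Run:
```python
from h import *
go([.6073,-.1634,.024],RC)
snap("scene","pics/s15.png");snap("top","pics/t15.png")
a=cv2.imread("pics/s15.png")[210:320,170:280];b=cv2.imread("pics/t15.png")[200:310,360:470]
cv2.imwrite("pics/m19.png",np.hstack([cv2.resize(x,(395,395),interpolation=cv2.INTER_CUBIC) for x in (a,b)]))
```

```text
pos [ 0.6099 -0.1638  0.0609] shift mm [ 0.6 -2.8 36.9] turn deg [ 0.3 -0.  -0.2] t 23.65
```

View pics/m19.png

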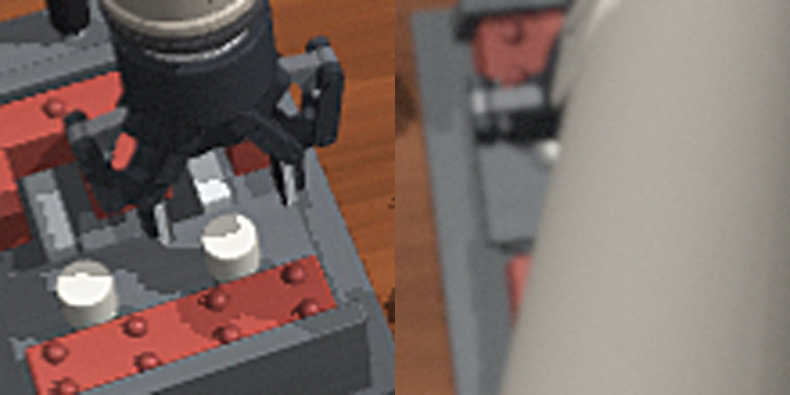

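Run:
```python
from h import *
a=cv2.imread("pics/s15.png")[245:295,200:270]
cv2.imwrite("pics/m20.png",cv2.resize(a,None,fx=11,fy=11,interpolation=cv2.INTER_CUBIC))
for h in (.06,.07,.08,.09,.1): print(h,proj("scene",[.6099,-.1638,h]))
```

```text
0.06 [234.5057 277.3513]
0.07 [234.0073 274.5379]
0.08 [233.5022 271.6854]
0.09 [232.9901 268.7929]
0.1 [232.471  265.8595]
```

View pics/m20.png

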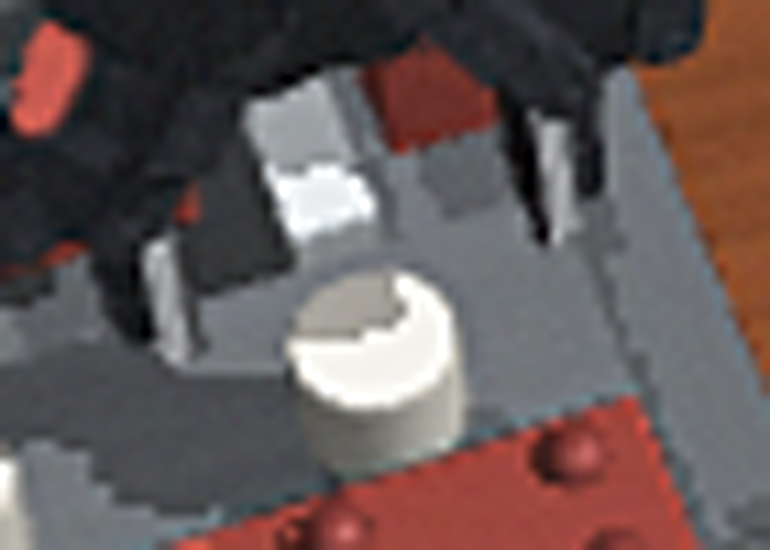

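The tips are at about (215.7,277.4) and (250.1,266.6), straddling the head at (234,275.6). They are near z 0.079 and well centred, so I'll descend 35 mm and grip.

{"name": "apply_moves", "arguments": {
  "increments": [
    [0, -1, 15, 0, 0, 0, -0.4],
    [0, 0, 12, 0, 0, 0, -0.4],
    [0, 0, 8, 0, 0, 0, -0.4],
    [0, 0, 0, 0, 0, 0, 0.3],
    [0, 0, 0, 0, 0, 0, 1],
    [0, 0, 0, 0, 0, 0, 1],
    [0, 0, 0, 0, 0, 0, 1],
    [0, 0, 0, 0, 0, 0, 1]
  ],
  "grip_force": 40
}}

```text
t: 24.75
eef_pos: [0.6086, -0.1637, 0.0229]
tool_rot: [0.001, 0.675, 0.737, 0.002]
contact_force: [0.3, -0.8, -0.5]
gripper_width: 0.334
```

Run:
```python
from h import *
go([.6073,-.1634,.024],RC);o=bot.get_obs();print(o["contact_force"],o["gripper_width"]*85)
snap("scene","pics/s16.png")
a=cv2.imread("pics/s16.png")[225:305,180:280]
cv2.imwrite("pics/m21.png",cv2.resize(a,None,fx=7,fy=7,interpolation=cv2.INTER_CUBIC))
```

```text
pos [ 0.6086 -0.1637  0.0229] shift mm [ 0.4 -1.3 -1.1] turn deg [ 0.3 -0.  -0.2] t 24.75
[ 0.3381 -0.8168 -0.5256] 28.389995494848833
```

View pics/m21.png

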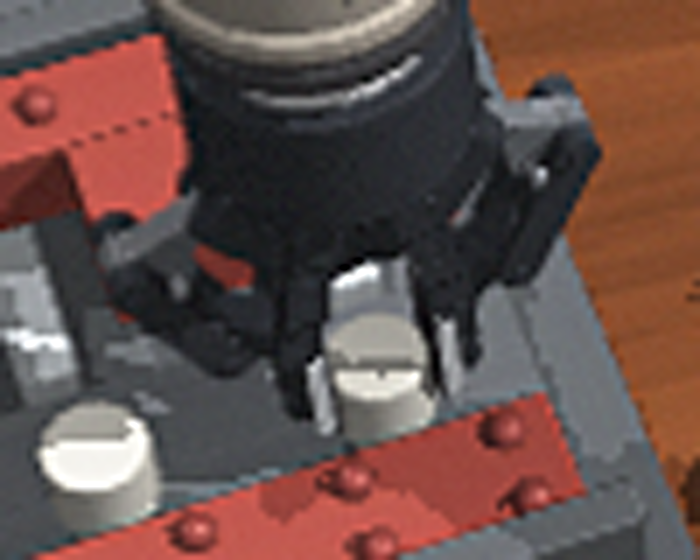

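The stopper is gripped (opening 28 mm; TCP z is 23 mm with the shoulder at 38 mm). Lifting straight up.

{"name": "apply_moves", "arguments": {
  "increments": [
    [0, 0, -12, 0, 0, 0, 1],
    [0, 0, -20, 0, 0, 0, 1],
    [0, 0, -35, 0, 0, 0, 1],
    [0, 0, -45, 0, 0, 0, 1],
    [0, 0, -45, 0, 0, 0, 1],
    [0, 0, 0, 0, 0, 0, 1],
    [0, 0, 0, 0, 0, 0, 1],
    [0, 0, 0, 0, 0, 0, 1]
  ],
  "grip_force": 60
}}

```text
t: 25.8
eef_pos: [0.608, -0.1644, 0.1923]
tool_rot: [0.003, 0.676, 0.737, 0.003]
contact_force: [-0.3, -0.8, -1.6]
gripper_width: 0.318
```

```bash
cat >> h.py <<'E'
psi=np.radians(-1.37)
xh=np.array([np.cos(psi),np.sin(psi),0]);yr=np.array([-np.sin(psi),np.cos(psi),0])
n35=-np.sin(np.radians(35))*xh+np.array([0,0,np.cos(np.radians(35))])
u35=np.cos(np.radians(35))*xh+np.array([0,0,np.sin(np.radians(35))])
RR=R.from_matrix(np.stack([yr,np.cross(-n35,yr),-n35],1))
mouth={0:np.array([.5907,.2756,.067]),1:np.array([.5887,.2006,.067]),2:np.array([.5873,.1259,.067])}
E
python3 - <<'E'
from h import *
print(RR.as_matrix())
o=bot.get_obs();print(o["gripper_width"]*85,o["contact_force"],o["q"])
P=mouth[0]+.0028*u35+.05*n35;print(P);go(P,RR)
snap("scene","pics/s17.png")
a=cv2.imread("pics/s17.png")[150:310,160:320]
cv2.imwrite("pics/m22.png",cv2.resize(a,None,fx=3,fy=3,interpolation=cv2.INTER_CUBIC))
E
```

```text
[[ 0.0239  0.8189  0.5734]
 [ 0.9997 -0.0196 -0.0137]
 [-0.      0.5736 -0.8192]]
27.05789819498745 [-0.3037 -0.7905 -1.606 ] [-0.1092  0.4223  0.3702  1.7076 -0.1763  1.0352  1.978 ]
[0.5643 0.2762 0.1096]
pos [ 0.608  -0.1644  0.1923] shift mm [442.8  -6.1  82.5] turn deg [-34.4  -1.9   6.1] t 25.8
```

View pics/m22.png

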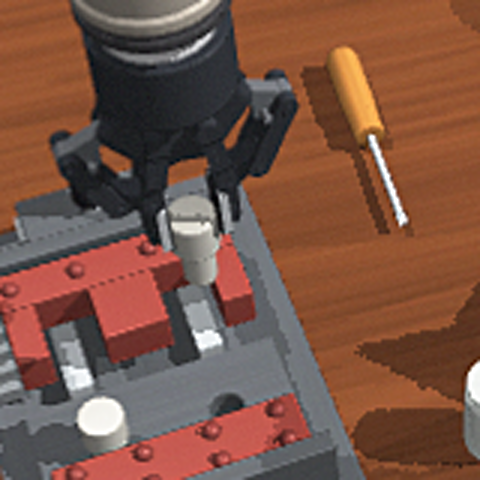

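The stopper is out and hangs straight (the socket is empty at scene pixel (235,285)). Carrying it towards pocket 0.

{"name": "apply_moves", "arguments": {
  "increments": [
    [40, -10, 0, 0, 0, 0, 1],
    [58, -12, 0, 0, 0, 1, 1],
    [58, -10, 0, 0, 0, 1, 1],
    [58, -8, 0, 0, 0, 1, 1],
    [58, -8, 0, 0, 0, 1, 1],
    [58, -4, 0, 0, 0, 1, 1],
    [58, -4, 0, 0, 0, 1, 1],
    [40, 0, 0, 0, 0, 0, 1]
  ]
}}

```text
t: 26.85
eef_pos: [0.5293, 0.2665, 0.1823]
tool_rot: [0.001, 0.718, 0.696, -0.004]
contact_force: [0.1, 0.2, -0.2]
gripper_width: 0.323
```

Run:
```python
from h import *
o=bot.get_obs();print(o["gripper_width"]*85,o["contact_force"],o["q"])
P=mouth[0]+.0028*u35+.08*n35;print(P);go(P,RR)
```

```text
27.43655923346838 [ 0.1125  0.1673 -0.1913] [-0.7637  0.3699  0.2446  1.7876 -0.1     1.0037  1.0598]
[0.5471 0.2766 0.1341]
pos [0.5293 0.2665 0.1823] shift mm [11.  17.7 48.1] turn deg [-35.2   0.5  -0.2] t 26.85
```

Now tilt by -35° about the tool x axis.

{"name": "apply_moves", "arguments": {
  "increments": [
    [5, 0, 0, -7, 0, 0, 1],
    [5, 0, 0, -7, 0, 0, 1],
    [0, 0, 0, -7, 0, 0, 1],
    [0, 0, 0, -7, 0, 0, 1],
    [0, 0, 0, -7, 0, 0, 1],
    [0, 0, 0, 0, 0, 0, 1],
    [0, 0, 0, 0, 0, 0, 1],
    [0, 0, 0, 0, 0, 0, 1]
  ]
}}

```text
t: 27.85
eef_pos: [0.5271, 0.2791, 0.1755]
tool_rot: [0.212, 0.684, 0.67, 0.195]
contact_force: [-0.4, -0.1, -0.8]
gripper_width: 0.323
```

Run:
```python
from h import *
o=bot.get_obs();print(o["gripper_width"]*85,o["contact_force"],o["q"])
P=mouth[0]+.0028*u35+.05*n35;print(P);go(P,RR)
```

```text
27.48045126455468 [-0.4268 -0.0851 -0.7672] [-1.3112  0.2214  0.517   2.2076  0.7844  0.4749  0.0649]
[0.5643 0.2762 0.1096]
pos [0.5271 0.2791 0.1755] shift mm [-0.8 -5.2 75.6] turn deg [-1.6  0.8  0.5] t 27.85
```

{"name": "apply_moves", "arguments": {
  "increments": [
    [-1, -5, 20, -1.6, 0.8, 0.5, 1],
    [0, 0, 25, 0, 0, 0, 1],
    [0, 0, 15, 0, 0, 0, 1],
    [0, 0, 0, 0, 0, 0, 1],
    [0, 0, 0, 0, 0, 0, 1],
    [0, 0, 0, 0, 0, 0, 1],
    [0, 0, 0, 0, 0, 0, 1],
    [0, 0, 0, 0, 0, 0, 1]
  ]
}}

```text
t: 28.85
eef_pos: [0.5639, 0.276, 0.1265]
tool_rot: [0.215, 0.686, 0.662, 0.213]
contact_force: [-0.2, 0.9, -1.3]
gripper_width: 0.319
```

Run:
```python
from h import *
o=bot.get_obs();print(o["gripper_width"]*85,o["contact_force"],o["q"])
P=mouth[0]+.0028*u35+.03*n35;print(P);go(P,RR)
snap("scene","pics/s18.png");snap("top","pics/t18.png")
a=cv2.imread("pics/s18.png")[150:310,340:500];b=cv2.imread("pics/t18.png")[170:330,110:270]
cv2.imwrite("pics/m23.png",np.hstack([cv2.resize(x,(395,395),interpolation=cv2.INTER_CUBIC) for x in (a,b)]))
```

```text
27.112624350887117 [-0.245   0.8766 -1.3023] [-1.2954  0.3777  0.5982  2.2192  0.9471  0.2695 -0.1226]
[0.5758 0.276  0.0932]
pos [0.5639 0.276  0.1265] shift mm [ 0.1 -9.5 34.1] turn deg [ 0.2 -0.1 -0.7] t 28.85
```

View pics/m23.png

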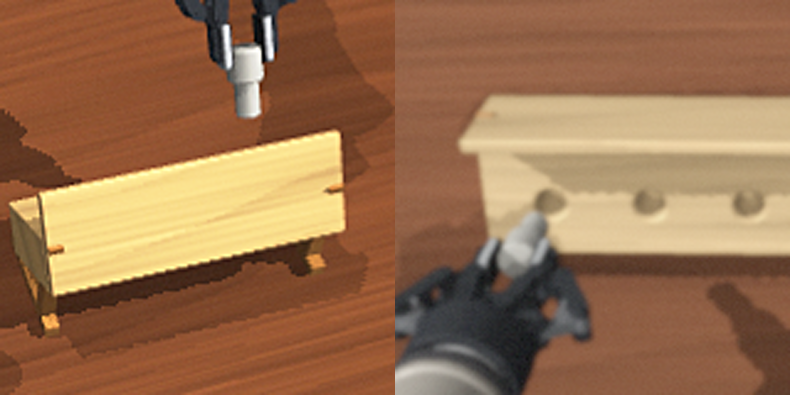

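{"name": "apply_moves", "arguments": {
  "increments": [
    [0, -9, 4, 0, 0, 0, 1],
    [0, 0, 8, 0, 0, 0, 1],
    [0, 0, 0, 0, 0, 0, 1],
    [0, 0, 0, 0, 0, 0, 1],
    [0, 0, 0, 0, 0, 0, 1],
    [0, 0, 0, 0, 0, 0, 1],
    [0, 0, 0, 0, 0, 0, 1],
    [0, 0, 0, 0, 0, 0, 1]
  ]
}}

```text
t: 29.95
eef_pos: [0.5645, 0.2766, 0.112]
tool_rot: [0.215, 0.686, 0.662, 0.214]
contact_force: [-0.8, 0.4, -1.3]
gripper_width: 0.318
```

Run:
```python
from h import *
o=bot.get_obs();print(o["gripper_width"]*85,o["contact_force"],o["q"])
P=mouth[0]+.0028*u35+.03*n35;print(P);go(P,RR)
snap("top","pics/t19.png");snap("scene","pics/s19.png")
b=cv2.imread("pics/t19.png")
ti=o["eef_pos"];Rm=toolR()
for h in (.015,.03,.045,.06,.09): print(h,proj("top",ti+Rm.apply([0,0,h])))
print("mouth",proj("top",mouth[0]))
a=cv2.imread("pics/s19.png")[160:220,400:500]
cv2.imwrite("pics/m24.png",np.hstack([cv2.resize(b[225:285,140:200],(390,390),interpolation=cv2.INTER_CUBIC),cv2.resize(a[:,20:80],(390,390),interpolation=cv2.INTER_CUBIC)]))
```

```text
27.014289443583465 [-0.807   0.368  -1.3061] [-1.3135  0.4192  0.6271  2.2283  1.0022  0.2239 -0.1963]
[0.5758 0.276  0.0932]
pos [0.5645 0.2766 0.112 ] shift mm [-0.4 -1.6 21.9] turn deg [ 0.3 -0.1 -0.7] t 29.95
0.015 [169.0511 259.4839]
0.03 [170.8472 255.6727]
0.045 [172.6013 251.9527]
0.06 [174.3148 248.3208]
0.09 [177.6253 241.3093]
mouth [173.9058 252.4921]
```

View pics/m24.png

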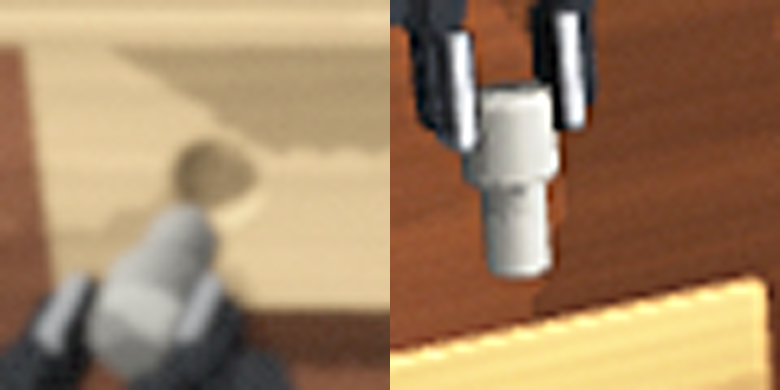

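Run:
```python
from h import *
im=np.mean([imaging.read_camera("top")[235:285,145:195,::-1].astype(float) for _ in range(4)]+[cv2.imread("pics/t19.png")[235:285,145:195].astype(float)],0)
np.save("tipavg.npy",im)
s=12
v=cv2.resize(np.clip((im-40)*1.4,0,255).astype(np.uint8),None,fx=s,fy=s,interpolation=cv2.INTER_CUBIC)
o=bot.get_obs();ti=o["eef_pos"];Rm=toolR()
def pt(P): return tuple(((proj("top",P)-[145,235]+.5)*s).astype(int))
for z,r in ((.015,.01),(-.015,.01),(-.015,.015),(-.043,.015)):
    pts=[pt(ti+Rm.apply([r*np.cos(a),r*np.sin(a),z])) for a in np.linspace(0,2*np.pi,13)]
    for p in pts: cv2.circle(v,p,2,(0,255,0),-1)
for a in np.linspace(0,2*np.pi,17):
    cv2.circle(v,pt(mouth[0]+.012*(np.cos(a)*yr+np.sin(a)*u35)),2,(255,0,0),-1)
cv2.imwrite("pics/m25.png",v)
```

```text
(no output)
```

View pics/m25.png

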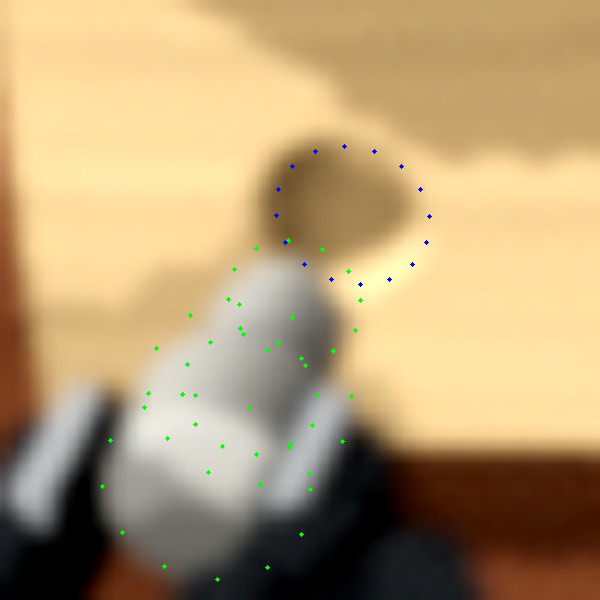

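The plug tip sits at about 1.5 px below and 1 px left of its nominal place. This matches the offset I had allowed for, and the hole rim shows the same 1 px shift. I'll go on in small steps, watching joint 6 near its lower limit.

{"name": "apply_moves", "arguments": {
  "increments": [
    [0, -2, 8, 0, 0, -0.5, 1],
    [0, 0, 7, 0, 0, 0, 1],
    [0, 0, 5, 0, 0, 0, 1],
    [0, 0, 0, 0, 0, 0, 1],
    [0, 0, 0, 0, 0, 0, 1],
    [0, 0, 0, 0, 0, 0, 1],
    [0, 0, 0, 0, 0, 0, 1],
    [0, 0, 0, 0, 0, 0, 1]
  ]
}}

```text
t: 31.25
eef_pos: [0.5745, 0.2772, 0.0945]
tool_rot: [0.216, 0.682, 0.665, 0.213]
contact_force: [0.0, -0.3, -1.2]
gripper_width: 0.321
```

Run:
```python
from h import *
o=bot.get_obs();print(o["gripper_width"]*85,o["contact_force"],o["q"])
P=mouth[0]+.0028*u35+.017*n35;print(P);go(P,RR)
```

```text
27.24501543104516 [ 0.0296 -0.2894 -1.1886] [-1.275   0.4666  0.6054  2.2189  1.1202  0.1871 -0.3105]
[0.5832 0.2758 0.0825]
pos [0.5745 0.2772 0.0945] shift mm [-1.2  0.3 14.8] turn deg [ 0.3 -0.2 -0.2] t 31.25
```

{"name": "apply_moves", "arguments": {
  "increments": [
    [-1, 0, 6, 0, 0, 0, 1],
    [0, 0, 5, 0, 0, 0, 1],
    [0, 0, 4, 0, 0, 0, 1],
    [0, 0, 0, 0, 0, 0, 1],
    [0, 0, 0, 0, 0, 0, 1],
    [0, 0, 0, 0, 0, 0, 1],
    [0, 0, 0, 0, 0, 0, 1],
    [0, 0, 0, 0, 0, 0, 1]
  ]
}}

```text
t: 32.25
eef_pos: [0.5832, 0.2767, 0.0824]
tool_rot: [0.215, 0.682, 0.665, 0.214]
contact_force: [-0.9, 0.5, -1.2]
gripper_width: 0.321
```

Run:
```python
from h import *
o=bot.get_obs();print(o["gripper_width"]*85,o["contact_force"],o["q"])
P=mouth[0]+.0028*u35+.007*n35;print(P);go(P,RR)
b=imaging.read_camera("top")[:,:,::-1];cv2.imwrite("pics/t20.png",b)
s=12;v=cv2.resize(np.clip((b[235:285,145:195].astype(float)-40)*1.4,0,255).astype(np.uint8),None,fx=s,fy=s,interpolation=cv2.INTER_CUBIC)
cv2.imwrite("pics/m26.png",v)
```

```text
27.284261060299116 [-0.9236  0.5393 -1.2062] [-1.2197  0.491   0.5571  2.2082  1.2567  0.1811 -0.4422]
[0.589  0.2756 0.0743]
pos [0.5832 0.2767 0.0824] shift mm [-0.9  0.1 10. ] turn deg [ 0.3 -0.3 -0.1] t 32.25
```

View pics/m26.png

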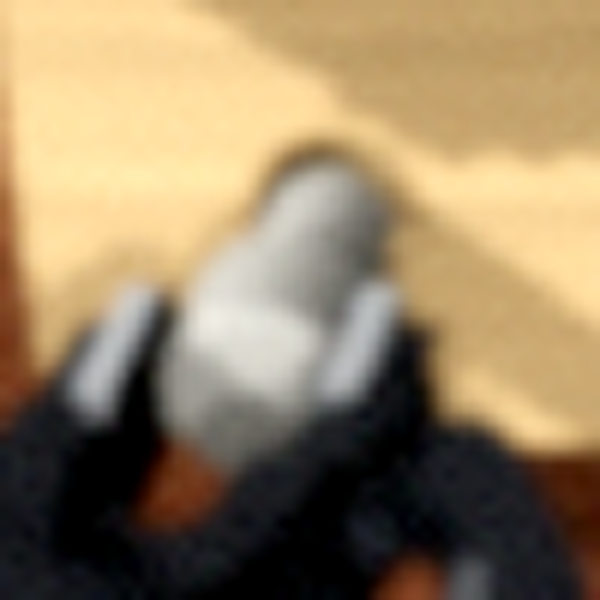

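The plug end sits inside the rim outline, with about 1 px of margin at the top and left. Continuing in.

{"name": "apply_moves", "arguments": {
  "increments": [
    [-1, 0, 4, 0, 0, 0, 1],
    [0, 0, 4, 0, 0, 0, 1],
    [0, 0, 4, 0, 0, 0, 1],
    [0, 0, 4, 0, 0, 0, 1],
    [0, 0, 0, 0, 0, 0, 1],
    [0, 0, 0, 0, 0, 0, 1],
    [0, 0, 0, 0, 0, 0, 1],
    [0, 0, 0, 0, 0, 0, 1]
  ]
}}

```text
t: 33.3
eef_pos: [0.5928, 0.2758, 0.0687]
tool_rot: [0.215, 0.682, 0.665, 0.214]
contact_force: [0.0, -0.2, -0.2]
gripper_width: 0.324
```

Run:
```python
from h import *
o=bot.get_obs();print(o["gripper_width"]*85,o["contact_force"],o["q"])
P=mouth[0]+.0028*u35-.0151*n35;print(P);go(P,RR)
```

```text
27.497939142213006 [ 0.0083 -0.1527 -0.2466] [-1.1629  0.5191  0.5082  2.1949  1.4054  0.1794 -0.585 ]
[0.6017 0.2753 0.0562]
pos [0.5928 0.2758 0.0687] shift mm [-0.3 -0.  15.3] turn deg [ 0.3 -0.3 -0.1] t 33.3
```

{"name": "apply_moves", "arguments": {
  "increments": [
    [0, 0, 4, 0, 0, 0, 1],
    [0, 0, 4, 0, 0, 0, 1],
    [0, 0, 4, 0, 0, 0, 1],
    [0, 0, 0, 0, 0, 0, 1],
    [0, 0, 0, 0, 0, 0, 1],
    [0, 0, 0, 0, 0, 0, 1],
    [0, 0, 0, 0, 0, 0, 1],
    [0, 0, 0, 0, 0, 0, 1]
  ]
}}

```text
t: 34.3
eef_pos: [0.6002, 0.2758, 0.0583]
tool_rot: [0.215, 0.682, 0.665, 0.214]
contact_force: [1.0, -0.2, -2.1]
gripper_width: 0.317
```

Run:
```python
from h import *
o=bot.get_obs();print(o["gripper_width"]*85,o["contact_force"],o["q"])
P=mouth[0]+.0028*u35-.0151*n35;print(P);go(P,RR)
```

```text
26.962398490834506 [ 1.0348 -0.1959 -2.0584] [-1.1265  0.5425  0.4781  2.1833  1.5086  0.1793 -0.6849]
[0.6017 0.2753 0.0562]
pos [0.6002 0.2758 0.0583] shift mm [-0.4 -0.   2.5] turn deg [ 0.3 -0.3 -0.1] t 34.3
```

{"name": "apply_moves", "arguments": {
  "increments": [
    [0, 0, 0, 0, 0, 0, 0],
    [0, 0, 0, 0, 0, 0, -0.4],
    [0, 0, 0, 0, 0, 0, -0.4],
    [0, 0, -15, 0, 0, 0, -0.4],
    [0, 0, -25, 0, 0, 0, -0.4],
    [0, 0, -30, 0, 0, 0, -0.4],
    [0, 0, -30, 0, 0, 0, -0.4],
    [0, 0, 0, 0, 0, 0, -0.4]
  ]
}}

```text
t: 35.3
eef_pos: [0.5415, 0.2765, 0.1426]
tool_rot: [0.216, 0.682, 0.665, 0.214]
contact_force: [0.4, 0.3, -0.5]
gripper_width: 0.701
```

Run:
```python
from h import *
o=bot.get_obs();print(o["eef_pos"],o["gripper_width"]*85,o["contact_force"],o["q"])
b=snap("top","pics/t21.png")
crop("pics/t21.png","pics/m27.png",130,200,150,100,5)
go([.54,.25,.19],RC)
```

```text
[0.5415 0.2765 0.1426] 59.59986586988443 [ 0.3894  0.2823 -0.4921] [-1.1644  0.2848  0.3801  2.2382  1.052   0.3945 -0.2164]
pos [0.5418 0.276  0.1418] shift mm [-25.9  27.  -40. ] turn deg [35.3  1.8 -6.4] t 35.35
```

View pics/m27.png

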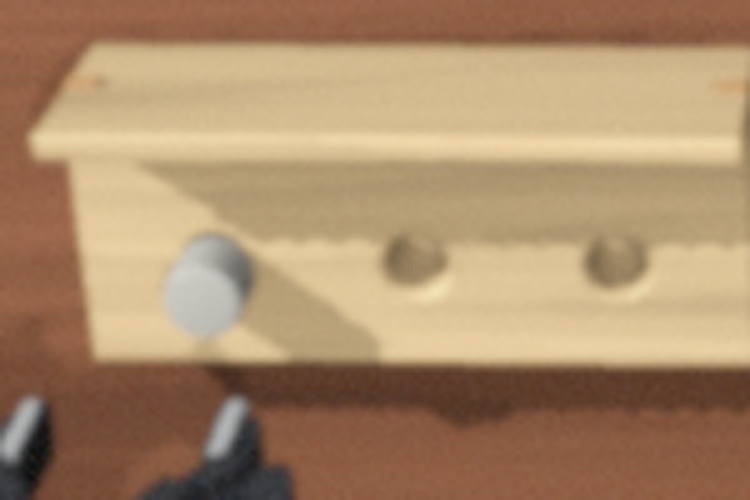

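Home: the head sits on the face at top pixel (170,260). Now back to upright and over to the second stopper.

{"name": "apply_moves", "arguments": {
  "increments": [
    [0, 0, -40, 0, 0, 0, -0.4],
    [-10, 0, -20, 9, 0, 0, -0.4],
    [-20, 0, 0, 9, 0, 0, -0.4],
    [-40, 0, 0, 9, 0, 0, -0.4],
    [-50, 0, 0, 9, 0.5, -1, -0.4],
    [-58, 0, 0, 0, 1, -2, -0.4],
    [-58, 0, 0, 0, 0, -2, -0.4],
    [-58, 0, 0, 0, 0, -1, -0.4]
  ]
}}

```text
t: 36.35
eef_pos: [0.5177, -0.0047, 0.1835]
tool_rot: [0.074, 0.682, 0.726, 0.051]
contact_force: [0.4, -0.3, 0.5]
gripper_width: 0.702
```

Run:
```python
from h import *
print("exp head top",proj("top",mouth[0]+.028*n35),"3mm proud",proj("top",mouth[0]+.031*n35))
o=bot.get_obs();print(o["contact_force"],o["q"])
go([.6155,-.243,.10],RC)
```

```text
exp head top [170.6138 259.4015] 3mm proud [170.2524 260.1604]
[ 0.4159 -0.2686  0.5125] [-0.4616  0.1377  0.3456  2.1067  0.0036  0.7316  1.5077]
pos [ 0.5177 -0.0047  0.1835] shift mm [-240.3   66.   106. ] turn deg [10.1  2.4 -1.6] t 36.35
```

{"name": "apply_moves", "arguments": {
  "increments": [
    [-45, 15, 0, 5, 1.2, -0.8, -0.4],
    [-50, 15, 0, 5, 1.2, -0.8, -0.4],
    [-50, 15, 0, 0, 0, 0, -0.4],
    [-50, 14, 0, 0, 0, 0, -0.4],
    [-40, 7, 0, 0, 0, 0, -0.4],
    [0, 0, 0, 0, 0, 0, -0.4],
    [0, 0, 25, 0, 0, 0, -0.4],
    [0, 0, 25, 0, 0, 0, -0.4]
  ]
}}

```text
t: 37.35
eef_pos: [0.5994, -0.257, 0.1289]
tool_rot: [-0.002, 0.681, 0.732, -0.012]
contact_force: [-0.4, 1.1, -0.7]
gripper_width: 0.702
```

Run:
```python
from h import *
o=bot.get_obs();print(o["contact_force"],o["q"])
go([.6156,-.2431,.062],RC)
```

```text
[-0.4124  1.084  -0.6636] [-0.0003  0.5469  0.4228  1.6934 -0.2371  0.9666  2.1493]
pos [ 0.5994 -0.257   0.1289] shift mm [13.6 18.5 66.3] turn deg [-1.1  0.8 -1. ] t 37.35
```

{"name": "apply_moves", "arguments": {
  "increments": [
    [13, 18, 0, -1, 0.8, -1, -0.4],
    [0, 0, 0, 0, 0, 0, -0.4],
    [0, 0, 30, 0, 0, 0, -0.4],
    [0, 0, 28, 0, 0, 0, -0.4],
    [0, 0, 0, 0, 0, 0, -0.4],
    [0, 0, 0, 0, 0, 0, -0.4],
    [0, 0, 0, 0, 0, 0, -0.4],
    [0, 0, 0, 0, 0, 0, -0.4]
  ]
}}

```text
t: 38.35
eef_pos: [0.6221, -0.2399, 0.074]
tool_rot: [0.002, 0.673, 0.74, 0.001]
contact_force: [-0.2, -0.0, 0.5]
gripper_width: 0.703
```

Run:
```python
from h import *
go([.6156,-.2431,.062],RC)
snap("scene","pics/s22.png")
crop("pics/s22.png","pics/m28.png",160,240,80,70,8)
print(proj("scene",[*bot.get_obs()["eef_pos"][:2],.066]))
```

```text
pos [ 0.6221 -0.2399  0.074 ] shift mm [-2.5 -6.8 11.9] turn deg [0.2 0.1 0.3] t 38.35
[196.1188 290.5848]
```

View pics/m28.png

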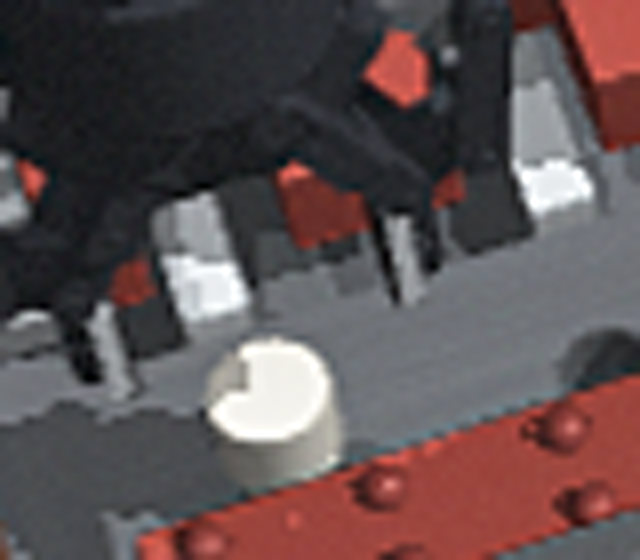

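The head's top centre is at (193.5,288), and it lies between the tips once I correct by (-2.5,-7) mm. Correct, descend and grip.

{"name": "apply_moves", "arguments": {
  "increments": [
    [-2.5, -7, 0, 0, 0, 0, -0.4],
    [0, 0, 0, 0, 0, 0, -0.4],
    [0, 0, 14, 0, 0, 0, -0.4],
    [0, 0, 14, 0, 0, 0, -0.4],
    [0, 0, 10, 0, 0, 0, -0.4],
    [0, 0, 0, 0, 0, 0, -0.4],
    [0, 0, 0, 0, 0, 0, -0.4],
    [0, 0, 0, 0, 0, 0, -0.4]
  ],
  "grip_force": 40
}}

```text
t: 39.4
eef_pos: [0.6145, -0.2433, 0.0326]
tool_rot: [0.002, 0.673, 0.74, 0.001]
contact_force: [0.6, -0.2, -0.3]
gripper_width: 0.698
```

Run:
```python
from h import *
print(bot.get_obs()["contact_force"]);go([.6156,-.2431,.023],RC)
```

```text
[ 0.6418 -0.1608 -0.3181]
pos [ 0.6145 -0.2433  0.0326] shift mm [0.1 1.1 9.6] turn deg [0.2 0.1 0.3] t 39.4
```

{"name": "apply_moves", "arguments": {
  "increments": [
    [0, 1, 9, 0, 0, 0, -0.4],
    [0, 0, 0, 0, 0, 0, -0.4],
    [0, 0, 0, 0, 0, 0, 0.3],
    [0, 0, 0, 0, 0, 0, 1],
    [0, 0, 0, 0, 0, 0, 1],
    [0, 0, 0, 0, 0, 0, 1],
    [0, 0, 0, 0, 0, 0, 1],
    [0, 0, 0, 0, 0, 0, 1]
  ],
  "grip_force": 60
}}

```text
t: 40.4
eef_pos: [0.6163, -0.2433, 0.024]
tool_rot: [0.002, 0.673, 0.74, 0.001]
contact_force: [0.1, 1.3, -1.0]
gripper_width: 0.32
```

Run:
```python
from h import *
o=bot.get_obs();print(o["contact_force"],o["gripper_width"]*85);go([.6156,-.2431,.023],RC)
```

```text
[ 0.0545  1.2953 -1.0369] 27.241005180550275
pos [ 0.6163 -0.2433  0.024 ] shift mm [ 0.3 -0.7  1. ] turn deg [0.3 0.1 0.3] t 40.4
```

{"name": "apply_moves", "arguments": {
  "increments": [
    [0, 0, -12, 0, 0, 0, 1],
    [0, 0, -20, 0, 0, 0, 1],
    [0, 0, -35, 0, 0, 0, 1],
    [0, 0, -45, 0, 0, 0, 1],
    [0, 0, -45, 0, 0, 0, 1],
    [20, -5, 0, 0, 0, 0, 1],
    [45, -12, 0, 0, 0, 0, 1],
    [55, -15, 0, 0, 0, 1, 1]
  ]
}}

```text
t: 41.4
eef_pos: [0.5718, -0.1288, 0.1935]
tool_rot: [0.006, 0.682, 0.731, 0.002]
contact_force: [0.5, 0.4, -0.4]
gripper_width: 0.322
```

Run:
```python
from h import *
o=bot.get_obs();print(o["gripper_width"]*85,o["contact_force"])
P=mouth[2]+.0033*u35+.09*n35;print(P);go(P,RR)
snap("scene","pics/s23.png")
crop("pics/s23.png","pics/m29.png",160,150,180,150,3.5)
```

```text
27.35426299658539 [ 0.4764  0.3767 -0.3953]
[0.5384 0.1271 0.1426]
pos [ 0.5718 -0.1288  0.1935] shift mm [257.9 -16.3  49.1] turn deg [-34.3  -1.3   5.2] t 41.4
```

View pics/m29.png

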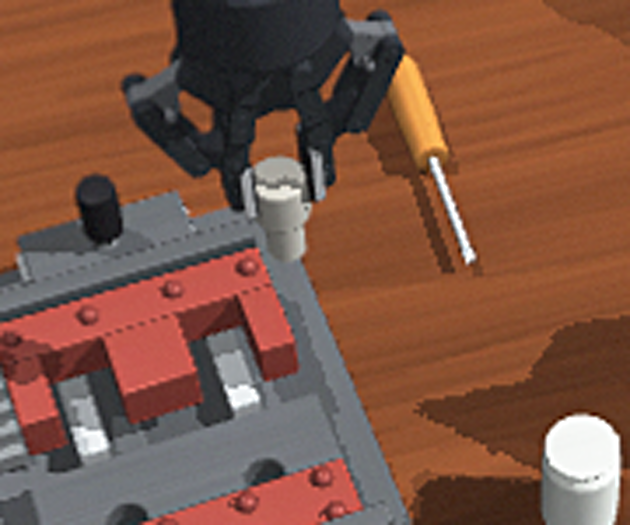

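The second stopper is held straight and both sockets are empty. Carrying it to pocket 2.

{"name": "apply_moves", "arguments": {
  "increments": [
    [55, -10, 0, 0, 0, 1.5, 1],
    [55, -8, 0, 0, 0, 1.5, 1],
    [50, -8, 0, 0, 0, 1, 1],
    [45, -6, 0, 0, 0, 1, 1],
    [30, -6, 0, -6, 0, 0, 1],
    [0, 0, 0, -7, 0, 0, 1],
    [0, 0, 0, -7, 0, 0, 1],
    [0, 0, 0, -7, 0, 0, 1]
  ]
}}

```text
t: 42.45
eef_pos: [0.5177, 0.1224, 0.1933]
tool_rot: [0.166, 0.689, 0.685, 0.168]
contact_force: [1.5, -1.5, -0.9]
gripper_width: 0.319
```

Run:
```python
from h import *
o=bot.get_obs();print(o["gripper_width"]*85,o["contact_force"],o["q"])
P=mouth[2]+.0033*u35+.07*n35;print(P);go(P,RR)
```

```text
27.13170026262695 [ 1.5128 -1.5113 -0.9018] [-0.8534  0.0216  0.365   2.2932  0.4988  0.4491  0.6639]
[0.5499 0.1268 0.1262]
pos [0.5177 0.1224 0.1933] shift mm [ 4.3 -2.2 74.4] turn deg [-7.7 -0.7  0.8] t 42.45
```

{"name": "apply_moves", "arguments": {
  "increments": [
    [4, 0, 0, -7.5, -0.7, 0.8, 1],
    [0, 0, 0, 0, 0, 0, 1],
    [0, 0, 20, 0, 0, 0, 1],
    [0, 0, 25, 0, 0, 0, 1],
    [0, 0, 15, 0, 0, 0, 1],
    [0, 0, 0, 0, 0, 0, 1],
    [0, 0, 0, 0, 0, 0, 1],
    [0, 0, 0, 0, 0, 0, 1]
  ]
}}

```text
t: 43.45
eef_pos: [0.5492, 0.1183, 0.1418]
tool_rot: [0.195, 0.687, 0.676, 0.183]
contact_force: [-0.0, 1.3, -1.8]
gripper_width: 0.321
```

Run:
```python
from h import *
o=bot.get_obs();print(o["gripper_width"]*85,o["contact_force"],o["q"])
P=mouth[2]+.0033*u35+.04*n35;print(P);go(P,RR)
```

```text
27.266253474085385 [-0.0478  1.2737 -1.7581] [-0.8489  0.1742  0.3968  2.3334  0.8514  0.2515  0.2908]
[0.5671 0.1264 0.1017]
pos [0.5492 0.1183 0.1418] shift mm [ 8.9 -5.4 43.4] turn deg [-4.   0.4  0.5] t 43.45
```

{"name": "apply_moves", "arguments": {
  "increments": [
    [9, -5, 5, -4, 0.4, 0.5, 1],
    [0, 0, 10, 0, 0, 0, 1],
    [0, 0, 10, 0, 0, 0, 1],
    [0, 0, 0, 0, 0, 0, 1],
    [0, 0, 0, 0, 0, 0, 1],
    [0, 0, 0, 0, 0, 0, 1],
    [0, 0, 0, 0, 0, 0, 1],
    [0, 0, 0, 0, 0, 0, 1]
  ]
}}

```text
t: 44.45
eef_pos: [0.5632, 0.1211, 0.1257]
tool_rot: [0.209, 0.685, 0.669, 0.2]
contact_force: [0.4, 0.6, -1.2]
gripper_width: 0.321
```

Run:
```python
from h import *
o=bot.get_obs();print(o["gripper_width"]*85,o["contact_force"],o["q"])
P=mouth[2]+.0033*u35+.03*n35;print(P);go(P,RR)
```

```text
27.303702505716405 [ 0.3892  0.6437 -1.2498] [-0.8986  0.2387  0.4566  2.3536  1.2763  0.1808 -0.16  ]
[0.5728 0.1262 0.0935]
pos [0.5632 0.1211 0.1257] shift mm [  5.6 -10.   32.1] turn deg [-1.3  0.4  0.1] t 44.45
```

{"name": "apply_moves", "arguments": {
  "increments": [
    [5, -10, 0, -1.3, 0, 0, 1],
    [0, 0, 8, 0, 0, 0, 1],
    [0, 0, 8, 0, 0, 0, 1],
    [0, 0, 0, 0, 0, 0, 1],
    [0, 0, 0, 0, 0, 0, 1],
    [0, 0, 0, 0, 0, 0, 1],
    [0, 0, 0, 0, 0, 0, 1],
    [0, 0, 0, 0, 0, 0, 1]
  ]
}}

```text
t: 45.45
eef_pos: [0.5652, 0.126, 0.1083]
tool_rot: [0.216, 0.683, 0.666, 0.207]
contact_force: [0.5, -1.0, -0.4]
gripper_width: 0.325
```

Run:
```python
from h import *
o=bot.get_obs();print(o["gripper_width"]*85,o["contact_force"],o["q"])
P=mouth[2]+.0033*u35+.017*n35;print(P);go(P,RR)
```

```text
27.603484884937334 [ 0.5283 -1.0484 -0.4075] [-0.871   0.2854  0.4124  2.3711  1.7066  0.186  -0.6162]
[0.5803 0.1261 0.0828]
pos [0.5652 0.126  0.1083] shift mm [ 0.6 -2.2 29.5] turn deg [-0.1  0.3  0.1] t 45.45
```

{"name": "apply_moves", "arguments": {
  "increments": [
    [0.5, -2, 8, 0, 0, 0, 1],
    [0, 0, 8, 0, 0, 0, 1],
    [0, 0, 7, 0, 0, 0, 1],
    [0, 0, 5, 0, 0, 0, 1],
    [0, 0, 0, 0, 0, 0, 1],
    [0, 0, 0, 0, 0, 0, 1],
    [0, 0, 0, 0, 0, 0, 1],
    [0, 0, 0, 0, 0, 0, 1]
  ]
}}

```text
t: 46.45
eef_pos: [0.58, 0.1267, 0.0844]
tool_rot: [0.216, 0.683, 0.666, 0.208]
contact_force: [-0.0, -0.7, -1.4]
gripper_width: 0.32
```

Run:
```python
from h import *
o=bot.get_obs();print(o["gripper_width"]*85,o["contact_force"],o["q"])
P=mouth[2]+.0033*u35+.007*n35;print(P);go(P,RR)
b=imaging.read_camera("top")[:,:,::-1];cv2.imwrite("pics/t24.png",b)
s=12;v=cv2.resize(np.clip((b[235:285,225:275].astype(float)-40)*1.4,0,255).astype(np.uint8),None,fx=s,fy=s,interpolation=cv2.INTER_CUBIC)
cv2.imwrite("pics/m30.png",v)
```

```text
27.199857902819122 [-0.0498 -0.7304 -1.435 ] [-0.7222  0.35    0.2648  2.3476  1.9498  0.2188 -0.8524]
[0.586  0.1259 0.0746]
pos [0.58   0.1267 0.0844] shift mm [-0.6 -0.7 11.4] turn deg [-0.1  0.2  0.1] t 46.45
```

View pics/m30.png

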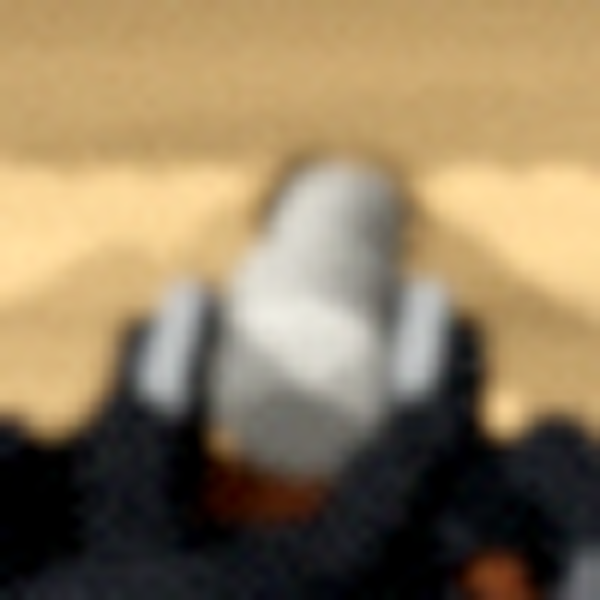

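The plug end (columns 275-400, centre 338) is inside the rim (centre 344). Advancing.

{"name": "apply_moves", "arguments": {
  "increments": [
    [-0.6, -0.5, 4, 0, 0, 0, 1],
    [0, 0, 4, 0, 0, 0, 1],
    [0, 0, 4, 0, 0, 0, 1],
    [0, 0, 4, 0, 0, 0, 1],
    [0, 0, 4, 0, 0, 0, 1],
    [0, 0, 0, 0, 0, 0, 1],
    [0, 0, 0, 0, 0, 0, 1],
    [0, 0, 0, 0, 0, 0, 1]
  ]
}}

```text
t: 47.5
eef_pos: [0.5918, 0.1256, 0.0663]
tool_rot: [0.216, 0.683, 0.666, 0.208]
contact_force: [-0.2, -0.4, -0.1]
gripper_width: 0.321
```

Run:
```python
from h import *
o=bot.get_obs();print(o["gripper_width"]*85,o["contact_force"],o["q"])
P=mouth[2]+.0033*u35-.014*n35;print(P);go(P,RR)
```

```text
27.31947422050818 [-0.2254 -0.3715 -0.0946] [-0.6257  0.3991  0.1728  2.3267  2.0641  0.2496 -0.9541]
[0.598  0.1256 0.0574]
pos [0.5918 0.1256 0.0663] shift mm [ 0.2  0.  10.8] turn deg [-0.1  0.2  0.1] t 47.5
```

No contact, and about 19 mm deep. Continue, then release.

{"name": "apply_moves", "arguments": {
  "increments": [
    [0, 0, 4, 0, 0, 0, 1],
    [0, 0, 3, 0, 0, 0, 1],
    [0, 0, 0, 0, 0, 0, 1],
    [0, 0, 0, 0, 0, 0, 1],
    [0, 0, 0, 0, 0, 0, 0],
    [0, 0, 0, 0, 0, 0, -0.4],
    [0, 0, 0, 0, 0, 0, -0.4],
    [0, 0, 0, 0, 0, 0, -0.4]
  ]
}}

```text
t: 48.5
eef_pos: [0.5967, 0.1258, 0.0609]
tool_rot: [0.216, 0.682, 0.666, 0.209]
contact_force: [-0.8, -0.2, 0.3]
gripper_width: 0.696
```

{"name": "apply_moves", "arguments": {
  "increments": [
    [0, 0, -12, 0, 0, 0, -0.4],
    [0, 0, -20, 0, 0, 0, -0.4],
    [0, 0, -25, 0, 0, 0, -0.4],
    [0, 0, -30, 0, 0, 0, -0.4],
    [0, 0, -40, 0, 0, 0, -0.4],
    [0, 0, -30, 0, 0, 0, -0.4],
    [0, 0, 0, 0, 0, 0, -0.4],
    [0, 0, 0, 0, 0, 0, -0.4]
  ]
}}

```text
t: 49.5
eef_pos: [0.5099, 0.1285, 0.1866]
tool_rot: [0.217, 0.682, 0.666, 0.209]
contact_force: [0.9, -0.4, -0.4]
gripper_width: 0.701
```

Run:
```python
from h import *
o=bot.get_obs();print(o["eef_pos"],o["gripper_width"]*85,o["contact_force"],o["q"])
snap("top","pics/t25.png");snap("scene","pics/s25.png")
crop("pics/t25.png","pics/m31.png",130,180,390,190,2)
crop("pics/s25.png","pics/m32.png",100,150,400,240,2)
for k in (0,2):print("exp head top",proj("top",mouth[k]+.028*n35))
crop("pics/t25.png","pics/m33.png",130,200,150,100,5)
```

```text
[0.5099 0.1285 0.1866] 59.564010553613684 [ 0.9142 -0.4115 -0.4184] [-1.0346 -0.002   0.4399  2.4104  1.0343  0.4034  0.0468]
exp head top [170.6138 259.4015]
exp head top [252.7561 259.4395]
```

View pics/m31.png

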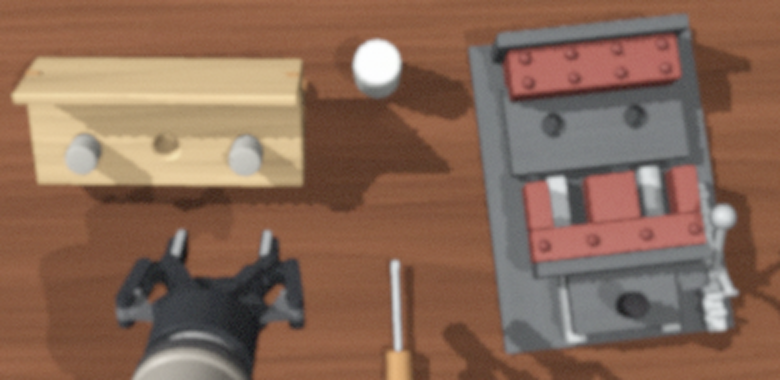

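View pics/m32.png

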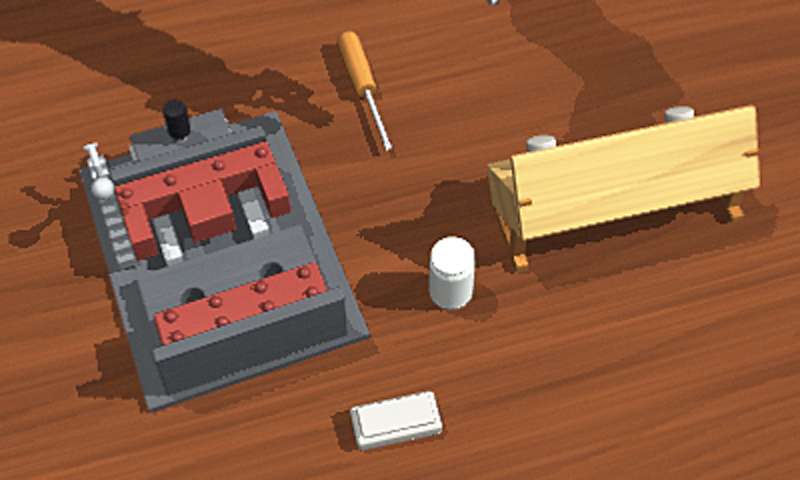

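View pics/m33.png

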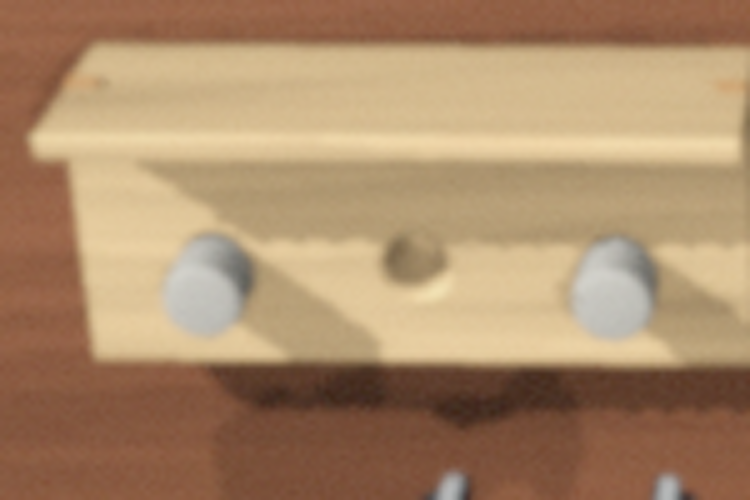

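Run:
```python
from h import *
t0=cv2.imread("pics/top0.png");t1=cv2.imread("pics/t25.png");s0=cv2.imread("pics/scene0.png");s1=cv2.imread("pics/s25.png")
def sh(a,b,x,y,w,h):
    f=lambda i:cv2.cvtColor(i[y:y+h,x:x+w],cv2.COLOR_BGR2GRAY).astype(np.float32)
    return np.round(cv2.phaseCorrelate(f(a),f(b),cv2.createHanningWindow((w,h),cv2.CV_32F))[0],2)
print("ingot",sh(t0,t1,325,130,76,50),sh(s0,s1,265,335,70,50))
print("tin",sh(t0,t1,295,190,50,50),sh(s0,s1,305,260,44,54))
print("screwdriver scene",sh(s0,s1,262,158,44,76))
print("fixed half/base",sh(t0,t1,365,185,120,30),sh(s0,s1,170,300,120,55))
print("rack",sh(t0,t1,130,200,160,40))
print(tri((130+253/3.7,200+124/3.7),(360+266/3.3,180+352/3.3))[0])
# knob by dark mask, same way both times
for n,a,b,r0,r1 in (("scene",s0,s1,(188,222,210,256),(177,196,199,232)),):
    for im,r in ((a,r0),(b,r1)):
        m=(cv2.cvtColor(im,cv2.COLOR_BGR2HSV)[...,2]<45).astype(np.uint8)[r[1]:r[3],r[0]:r[2]]
        k,l,st,c=cv2.connectedComponentsWithStats(m);i=1+np.argmax(st[1:,4]);p=c[i]+r[:2]
        print(n,p,st[i],plane(n,p,.08))
crop("pics/t25.png","pics/m34.png",420,310,60,50,10)
```

```text
ingot [ 0.07 -0.04] [-0.02 -0.  ]
tin [-0.02 -0.03] [ 0.51 -0.02]
screwdriver scene [ 0.51 -0.04]
fixed half/base [0.07 0.07] [ 0.06 -0.02]
rack [ 0.06 -0.04]
[ 0.5136 -0.2104  0.095 ]
scene [199.2366 242.4809] [  5  12  13  16 131] [ 0.5239 -0.2135  0.08  ]
scene [188.5469 212.3203] [  5   8  13  16 128] [ 0.443  -0.2203  0.08  ]
```

View pics/m34.png

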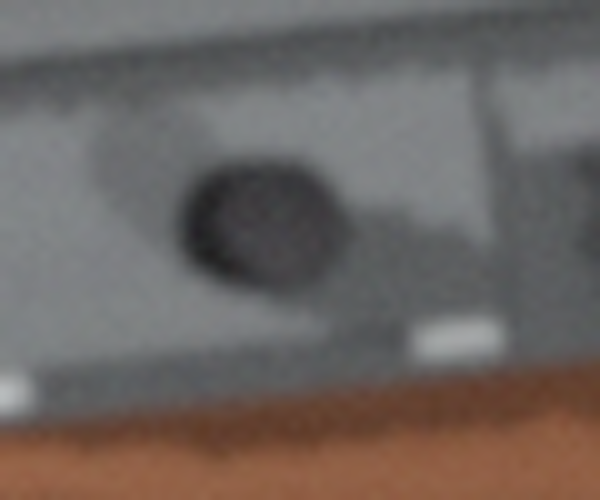

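Run:
```python
from h import *
a=plane("top",(360+266/3.3,180+352/3.3),.1);b=plane("top",(446.0,332.0),.1)
print("knob travel by top view",np.linalg.norm(a-b))
bot.hand_in();print("handed in",bot.get_obs()["t"])
```

```text
knob travel by top view 0.08047547728545831
the job is handed in; nothing more can be done
the job is handed in; nothing more can be done
```

The job is done and handed in at about 50 s of the 72 s allowed. In order, I flipped the pawl lever, pulled the jaw back by its knob, then put one stopper in pocket 0 and the other in pocket 2.

**Flipping the pawl:** it took four tries. On the first two the fingers passed over the ball without touching it. The cameras showed the finger tips standing 10–19 mm short of the reported tool point. On the third they jammed on the ball at about 24 N. The fourth, lower and following the ball's swing, flipped it.

**Last checks:**
- **Pawl:** the ball stands on the +x side in both camera views.
- **Jaw:** it reached the end stop, where it resisted a pull of about 34 N. The knob's travel measured 83 mm by the arm, 81 mm by the scene camera and 80.5 mm by the top camera, against 82 mm nominal. The views differ by 1–2 mm, about the calibration error.
- **Stoppers:** both went in without resistance, and their heads appear within about 1 pixel of where a fully seated head should be. I judged this from the top view alone, because the scene camera sees the rack only from behind.
- **Other objects:** the ingot, clamp base and rack show no shift between the first and last pictures. The tin shows none in the top view. The tin and screwdriver each read 0.5 pixel in the scene view. I take that as an artefact of the image comparison and did not check it further. The screwdriver was compared only in that view.
- **Arm:** it was clear of everything at hand-in, and nothing fell.

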